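# Fit the burner heads and leak-check the gas manifold

## Robot

A 6-joint arm with a two-finger parallel gripper is mounted at the origin on the work surface. World frame = base frame: x ahead of the robot, y to its left, z up, the work surface at z = 0. Lengths are in m, angles in rad, forces in N, time in s.
With the tool pointing down it reaches from about 0.35 to 0.775 m from the base axis. Payload 7.3 kg.
Tool frame: the origin (TCP) lies at the very end of the fingers, on their centre line; the grasp point (between the pads) lies 19 mm behind it (robot.pinch_z is the distance from the TCP to the grasp point, in m); z points along the fingers, y is the line along which they close (so a half turn about z gives the same grasp; the last joint's range is limited). The gripper opens to 92 mm and grips with 3 to 60 N. Pads are 19 mm wide; open, the fingers measure 130 mm over their backs; the gripper's body (75 mm by 190 mm) begins 47 mm behind the grasp point.
Start: joints at [-0.146, 0.342, 1.524, -0, 1.275, -0.146], TCP at [0.525, 0, 0.227] pointing down, gripper open.
Joint ranges: [-2.53, 2.53], [-0.77, 2.02], [0.04, 2.7], [-1, 4.14], [0.28, 2.66], [-3.11, 3.11]. Speed limits (rad/s): [2.57, 2.57, 3.14, 3.14, 3.14, 3.14].

## Interface

Orientations are given as [roll, pitch, yaw] about the fixed x, y, z axes, in that order (R = Rz(yaw) Ry(pitch) Rx(roll)).
In Python, from cell import robot gives the robot as it stands.
- The arm moves only by the tool move_arm, never from a script. Its argument "motion" is a list of rows, each a list of 6 numbers: the shift along the tool's x, y, z in units of 0.1 m (1.0 is 0.1 m), then the turn, a rotation vector about the tool's x, y, z in units of pi rad (1.0 is pi rad). In form: [[dx, dy, dz, rx, ry, rz], ...]. A call has 1 to 12 rows; each row is the pose to reach, as a shift and turn from the pose commanded when the call began, along the tool's axes at that moment, turning the shorter way round; what a row does not reach only later rows make up. A row lasts 1/8 s, in which the tool goes at most 62.5 mm and 10.7 degrees, less where a joint would pass 70% of its speed; a pose out of reach is approached as far as the arm can. A call with a number of a shift or a turn outside -1 to 1 is refused whole. A call with a gripper value outside its range is refused whole. "fingers" is the opening, from -1 (shut) to 1 (fully open), set as the call begins (left out, the last holds). The fingers move at their own pace and stop on an object; "newtons" is the grip in N (left out, the last holds). Time passes only in rows, so rows that repeat a pose let the fingers close. It gives the time, the measured TCP pose, the force, the opening and the grip force at its end, in the units of the state.
- robot.observe(): the state, without advancing time (a new reading comes with each control period).
- robot.read_camera(name): name is "scene" or "side" or "wrist"; returns a dict with "image" (480x640x3 uint8, red, green, blue), "range_z" (480x640 float32, m along the optical axis (not along the pixel's ray), 0 where there is no reading), "vfov" (degrees; the focal length in pixels is half the picture's height over the tangent of half this angle, whatever the lens; pixels are square), "cx", "cy" (the principal point, pixels), "extrinsics" (4x4, takes a point from camera to world coordinates); the wrist camera has in their place "hand_eye" (4x4, takes a point from camera to tool coordinates, whose origin is the TCP and whose axes are the flange's). Camera axes: x right, y up, looking along -z (the intrinsics and any distortion apply to the point x, -y, -z); pixel columns grow to the right and rows downward; lengths in m; the calibration is good to about 2 mm. A picture is of the moment at which its call begins: read the wrist's pose just before it.
- robot.hand_in(): hands the job in; it is judged then, once.
The state is a dict: "time": time; "qpos": joint angles; "qvel": joint speeds; "joint_efforts": joint torques, N m; "tool_pos": TCP position; "tool_rot": TCP orientation; "contact_force": force on the tool from outside, world axes, zero at the start; "torque": the same for the moment, N m; "opening": finger opening in m; "grip_force": force on a finger pad.
Only numpy, scipy, OpenCV 4.12 (cv2) and the standard library are available. Lean on these libraries where they do the work, as an engineer would, in place of code of your own. Each camera call takes 0.05 s, during which the arm holds its last target. There are 200 camera calls.

## Task

Fit every burner head hanging in the slotted rack to a free socket of the gas manifold, whichever you like: slide it along to the wide end of its keyhole, lift it out, push it down into the socket against the spring, turn it clockwise until it clicks home under its own spring, and let go. When all are home, take the leak probe and hold it still for about three seconds with its nose a few centimetres in front of the brass bleed port, pointing straight at it; then lay it flat in its tray. Leave the grinding wheels, tile, glassware and dark carbon cylinder on the bench where they are.

Things in the scene. Friction and masses are not known exactly. Their poses are not given: they have to be found in the camera images.
- manifold: gas manifold, fixed: aluminium block 94 x 270 x 70 mm (x, y, z), origin under its centre on the bench, z up, y along the row of 3 equal sockets, 90 mm apart. A riser 36 x 20 mm, 90 mm high, with the brass bleed port stands at its -y end. Sockets: 36 mm round opening with two opposite lug slots 14 mm wide. See socket0, then 1, then 2 for how a head is fitted (same for all).
- socket0 (a point): bayonet socket at the -y end, next to the port; the point is on its axis at the mouth (top face), axes as the manifold. ENTRY: a head goes in with its bar (x) turned 80 deg counter-clockwise, seen from above, from the manifold's y axis (8 deg play either way). Its foot meets a spring plunger when the head's centre point is 28 mm above the mouth.
- socket1 (a point): middle socket, as socket0. PUSH AND TURN: push the head until its centre point is 14 to 17 mm above the mouth (11 to 14 mm of spring travel: 3.5 N to start, 0.9 N per mm, so about 15 N; hard bottom at 12 mm); the lugs are then under the rim. Holding it down, turn it 80 deg clockwise (seen from above) to the stop, bar along the manifold's y.
- socket2 (a point): socket at the +y end, as socket0. CLICK: let go or ease up and the spring lifts the lugs 6 mm into pockets, which lock it. HOME: centre point 24 mm above the mouth, bar along the manifold's y axis, in line with the row (8 deg play), 14 mm gap left under the flange. A head turned short of the pockets is held at 18 mm or lower.
- port (a point): tip of the brass bleed port, a cone 22 mm long at the manifold's -y end, 75 mm above the bench; axes as the manifold. The port faces along -y, so a probe pointing straight at it points along +y.
- rack: slotted steel rack, fixed: plate 155 x 252 mm, 8 mm thick, top 80 mm above the bench, on side walls at its y ends; origin on the bench under its middle. Three keyholes along x, 80 mm apart in y: narrow end (36 mm wide) at x = 0 to 55 mm, wide end (60 mm square hole) at x = -60 to 0. Heads hang in the narrow ends by their flanges.
- wide0 (a point): centre of the wide end of the keyhole at rack y = -80 mm, at the plate's top face, axes as the rack. A head hangs at x = 20 to 32 mm of the rack, bar within 15 deg of the rack's y, its lugs under the plate, so it cannot be lifted out there (20 mm play): slide it along the rack's -x until its axis is at this point, bar along y, then lift.
- wide1 (a point): the same for the middle keyhole (rack y = 0)
- wide2 (a point): the same for the keyhole at rack y = +80 mm
- head0_center (a point): burner head, loose, 104 mm tall, 250 g; may be absent. Point on its axis 52 mm above its foot (half-way up); z up, x along grip bar and lugs; a half turn about z is the same. GRASP the flat steel bar: 50 mm long (x), 18 mm thick (y), from 2 mm below to 38 mm above this point. Nozzle 16 mm wide, 14 mm high on top of the bar.
- head1_center (a point): burner head like head0; may be absent. All heads, heights from the foot: brass stem 32 mm diameter up to 42 mm, tapered over its lowest 6 mm; two opposite lugs along x, 8 mm wide, at 14 to 22 mm, reaching 25 mm from the axis (50 mm tip to tip); round flange 68 mm diameter at 42 to 50 mm; bar at 50 to 90 mm.
- head2_center (a point): burner head like head0 and head1; may be absent
- probe_center (a point): leak probe, loose, 180 g, lying on the bench: 140 mm long (x), grey body 95 mm long, 30 mm wide (y), 36 mm high (z), black tapered nose 45 mm long at its +x end. This point is the middle of its length, width and height, 18 mm above its underside; the body reaches 70 mm behind and 25 mm ahead of it.
- probe_tip (a point): end of the probe's nose, 70 mm ahead of probe_center along x, which is the way the probe points
- tray: shallow grey tray for the probe, fixed: 140 x 185 mm (x, y), walls 22 mm high and 5 mm thick, floor 5 mm; origin under its centre on the bench
- wheel: bystander: grey grinding wheel lying flat, 120 mm diameter, 28 mm high, origin under its centre
- wheel2: bystander: pale grinding wheel lying flat, 100 mm diameter, 25 mm high
- tile: bystander: terracotta tile 90 x 90 x 12 mm
- globe: bystander: glass globe 84 mm diameter in a cork ring, 126 mm high in all, origin underneath
- jar: bystander: amber glass jar 64 mm diameter, 100 mm high
- carbon: bystander: upright dark cylinder 40 mm diameter, 70 mm high
There are look-alikes about, which are no part of the job. Leave any red or turquoise look-alike of the part that bears head0_center alone.

How it is judged:
By the outcome, as a careful person would: the job done as asked, in the order asked, and still so for the second after the job is handed in, with the robot touching nothing.
Of head0, head1, head2 only 2 to 3 are there at a start; the rules pass over those that are not, and their reading is None.
At some moment in a run one of probe may be knocked a few centimetres aside while the robot is not near it.
It also fails if it takes over 210 s, if anything falls off the work surface, if the arm or the gripper's body presses on something with over 40 N, if the wrist force passes 120 N, or if a joint passes its speed limit or range.

## Working session

There is one attempt and no reset: what is moved stays moved. The work goes in short steps, Python scripts to look and compute and a tool call to move; the robot and the scene stay as the last step left them, time stands still between calls to the robot, and variables do not carry over. Pictures are saved under pics/ and viewed, at most 14 in all, crops included, and the job is handed in when it is done.

Besides the shell and the picture viewer there is one more tool, called as name([rows], argument=value, ...), one row to a line, values as JSON. move_arm: Moves the arm, as the interface text tells. Shifts and turns lie within -1 to 1; 1 stands for 0.1 m of shift or pi rad of turn. Its arguments: {"type":"object","properties":{"motion":{"type":"array"},"fingers":{"type":"number"},"newtons":{"type":"number"}},"required":["motion"]}

```bash
ls; mkdir -p pics
cat > h.py <<'E'
import numpy as np, cv2
from cell import robot
from scipy.spatial.transform import Rotation as R
def cam(n):
    o=robot.observe(); c=robot.read_camera(n)
    c['f']=240/np.tan(np.radians(c['vfov'])/2)
    if 'extrinsics' in c: c['T']=np.array(c['extrinsics'])
    else:
        T=np.eye(4);T[:3,:3]=R.from_euler('xyz',o['tool_rot']).as_matrix();T[:3,3]=o['tool_pos'];c['T']=T@np.array(c['hand_eye'])
    return c
def cloud(c):
    v,u=np.mgrid[0:480,0:640]; d=c['range_z']
    p=np.stack([(u-c['cx'])/c['f']*d,-(v-c['cy'])/c['f']*d,-d],-1)
    w=p@c['T'][:3,:3].T+c['T'][:3,3]; w[d<=0]=np.nan; return w
def proj(c,P):
    q=(np.array(P)-c['T'][:3,3])@c['T'][:3,:3]
    return c['cx']+c['f']*q[...,0]/-q[...,2], c['cy']-c['f']*q[...,1]/-q[...,2]
def save(n,img): cv2.imwrite('pics/'+n,img[:,:,::-1])
E
cat > a.py <<'E'
from h import *
import pickle
for n in ['scene','side','wrist']:
    c=cam(n); save(n+'0.png',c['image']); pickle.dump(c,open(n+'0.pkl','wb'))
    print(n,{k:v for k,v in c.items() if k not in('image','range_z','T')}, c['T'].round(3).tolist())
print(robot.observe())
E
python3 a.py
```

```text
pics
scene {'vfov': 43.83288873009511, 'cx': 316.07105050209486, 'cy': 248.78733302445187, 'extrinsics': array([[-0.80979807, -0.49060625,  0.32176481,  1.04034732],
       [ 0.58648201, -0.69213583,  0.42069806,  0.6189741 ],
       [ 0.01630785,  0.52938975,  0.84822199,  1.39622527],
       [ 0.        ,  0.        ,  0.        ,  1.        ]]), 'f': np.float64(596.5239796146975)} [[-0.81, -0.491, 0.322, 1.04], [0.586, -0.692, 0.421, 0.619], [0.016, 0.529, 0.848, 1.396], [0.0, 0.0, 0.0, 1.0]]
side {'vfov': 51.886545648345866, 'cx': 319.5708553756204, 'cy': 246.44490623945913, 'extrinsics': array([[ 0.9961321 ,  0.02831399, -0.08318147,  0.4440399 ],
       [-0.08568844,  0.52257766, -0.84827477, -1.04245854],
       [ 0.01945073,  0.85212141,  0.52298257,  0.72385282],
       [ 0.        ,  0.        ,  0.        ,  1.        ]]), 'f': np.float64(493.3119424622092)} [[0.996, 0.028, -0.083, 0.444], [-0.086, 0.523, -0.848, -1.042], [0.019, 0.852, 0.523, 0.724], [0.0, 0.0, 0.0, 1.0]]
wrist {'vfov': 64.65903782282282, 'cx': 318.8542281530302, 'cy': 241.3807654388998, 'hand_eye': array
[... 500 characters left out ...]
qpos': array([-1.46006649e-01,  3.42575373e-01,  1.52479265e+00,  1.22083721e-05,
        1.27540160e+00, -1.45973080e-01]), 'qvel': array([-9.88164219e-05, -1.45590432e-03, -9.63060346e-04, -7.32804998e-06,
        1.25596665e-04, -1.82218559e-03]), 'joint_efforts': array([ 7.52666965e-04, -4.31470585e+01, -2.44352603e+01,  7.18239485e-02,
        5.38185902e-02, -1.32920518e-04]), 'tool_pos': array([5.24696695e-01, 6.71249693e-05, 2.26199747e-01]), 'tool_rot': array([-3.14042990e+00, -1.82747413e-04,  1.57075909e+00]), 'contact_force': array([-0.61582225, -0.2069381 ,  0.15196485]), 'torque': array([-0.02306839,  0.06168271, -0.01909528]), 'grip_force': 0.0, 'opening': 0.09175918160352826}
```

View pics/scene0.png

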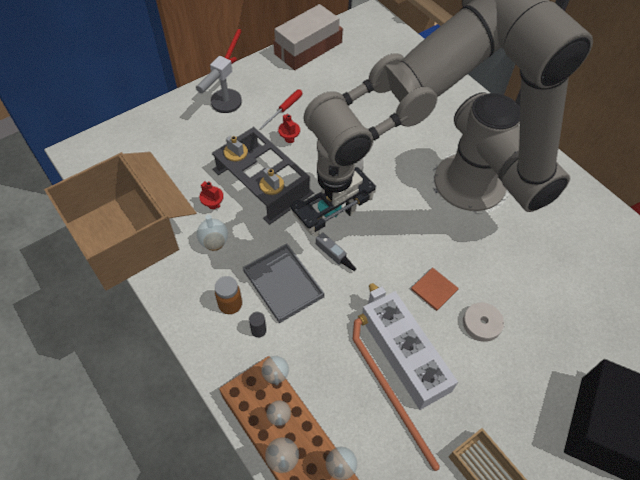

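View pics/side0.png

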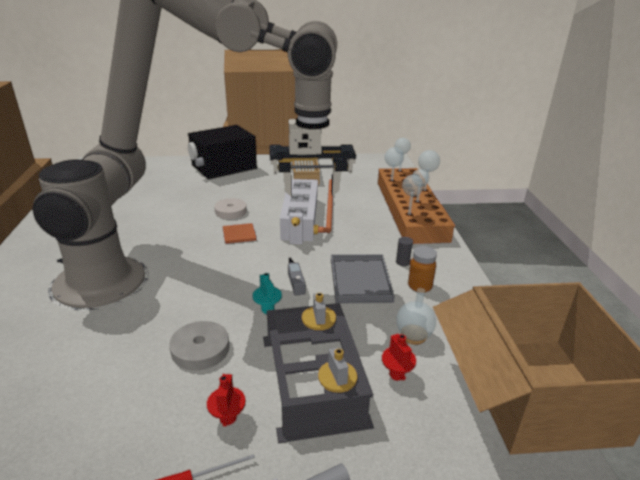

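View pics/wrist0.png

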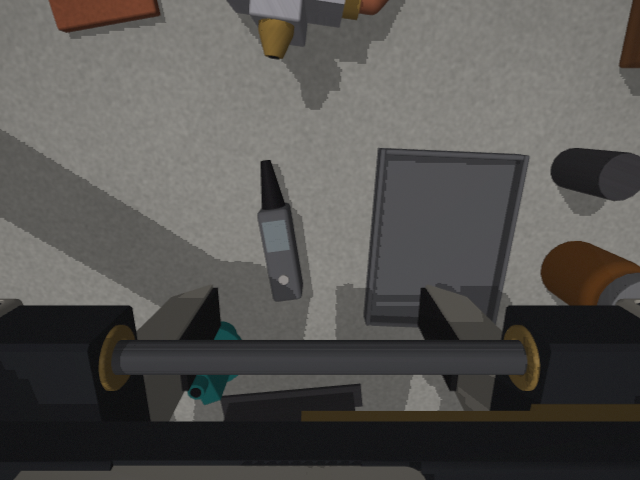

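```bash
cat > b.py <<'E'
from h import *
import pickle
C={n:pickle.load(open(n+'0.pkl','rb')) for n in('scene','side','wrist')}
W={n:cloud(c) for n,c in C.items()}
for n,pts in dict(scene=[(236,140),(236,155),(272,172),(272,187),(408,343),(375,290),(330,245),(285,285),(435,288),(484,318),(228,285),(213,235),(289,130),(211,195)],side=[(319,298),(319,320),(339,355),(339,378),(300,210),(295,275),(297,222),(362,275),(266,295)],wrist=[(280,240),(267,180),(272,50),(450,230)]).items():
    for u,v in pts: print(n,u,v,W[n][v,u].round(3))
def rect(P): 
    r=cv2.minAreaRect(P.astype(np.float32)*1000); return r
for n in('scene','side'):
    w=W[n].reshape(-1,3)
    w=w[~np.isnan(w[:,0])]
    for nm,z,c,rad in(('rack',.08,(.5,-.27),.2),('mani',.07,(.55,.33),.2)):
        m=(abs(w[:,2]-z)<.006)&(np.hypot(w[:,0]-c[0],w[:,1]-c[1])<rad)
        print(n,nm,m.sum(),w[m].mean(0).round(3) if m.sum() else '',rect(w[m][:,:2]) if m.sum()>5 else '')
E
python3 b.py
python3 - <<'E'
import cv2
a=cv2.imread('pics/scene0.png')
x=cv2.resize(a[120:230,200:345],None,fx=4,fy=4,interpolation=3)[:,:580]
y=cv2.resize(a[280:410,345:465],None,fx=3.38,fy=3.38,interpolation=3)
h=440
o=cv2.hconcat([cv2.resize(x,(400,303)),cv2.resize(y,(280,303))]);cv2.imwrite('pics/crop0.png',o)
E
```

```text
scene 236 140 [ 0.533 -0.43   0.132]
scene 236 155 [ 0.545 -0.42   0.086]
scene 272 172 [ 0.52  -0.267  0.145]
scene 272 187 [ 0.526 -0.262  0.089]
scene 408 343 [0.504 0.298 0.046]
scene 375 290 [0.496 0.153 0.089]
scene 330 245 [ 0.487 -0.044  0.036]
scene 285 285 [ 0.644 -0.03  -0.002]
scene 435 288 [0.329 0.212 0.009]
scene 484 318 [0.288 0.351 0.014]
scene 228 285 [ 0.788 -0.062  0.104]
scene 213 235 [ 0.737 -0.226  0.078]
scene 289 130 [ 0.358 -0.425  0.07 ]
scene 211 195 [ 0.671 -0.351  0.068]
side 319 298 [ 0.519 -0.287  0.141]
side 319 320 [ 0.519 -0.302  0.099]
side 339 355 [ 0.54  -0.442  0.14 ]
side 339 378 [ 0.539 -0.46   0.105]
side 300 210 [0.51  0.236 0.062]
side 295 275 [ 0.482 -0.057  0.037]
side 297 222 [0.496 0.128 0.082]
side 362 275 [ 0.654 -0.023  0.006]
side 266 295 [ 0.414 -0.166  0.062]
wrist 280 240 [ 0.486 -0.025  0.036]
wrist 267 180 [0.474 0.031 0.025]
wrist 272 50 [0.489 0.132 0.082]
wrist 450 230 [ 0.659 -0.024  0.003]
scene rack 1881 [ 0.515 -0.334  0.08 ] ((563.9561157226562, -340.8765563964844), (284.6781311035156, 242.75765991210938), 5.850639343261719)
scene mani 3495 [0.513 0.31  0.07 ] ((509.9482421875, 296.3754577636719), (288.6009826660156, 97.4490737915039), 82.9749526977539)
side rack 3465 [ 0.507 -0.345  0.08 ] ((500.20294189453125, -327.45098876953125), (291.1613464355469, 345.29327392578125), 66.85014343261719)
side mani 1030 [0.513 0.287 0.07 ] ((510.50433349609375, 291.38043212890625), (304.96759033203125, 94.30371856689453), 82.7632064819336)
```

View pics/crop0.png

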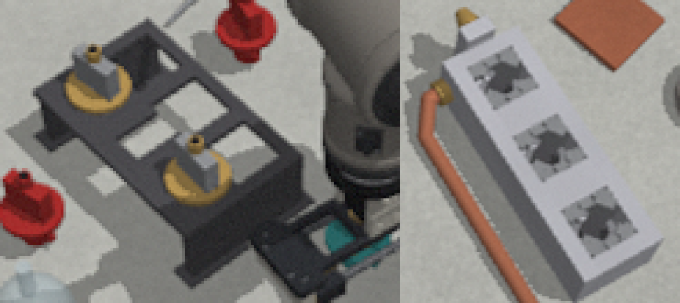

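move_arm([
  [-0.5,0,-0.5,0,0,0],
  [-1,-0.1,-1,0,0,0],
  [-1,-0.1,-1,0,0,0],
  [-1,-0.1,-1,0,0,0],
])

```text
time: 0.65
tool_pos: [0.515, -0.1003, 0.3266]
tool_rot: [3.141, -0.0, 1.569]
contact_force: [-0.7, 0.5, -0.0]
opening: 0.0917
grip_force: 0.0
```

move_arm([
  [-0.5,0,0,0,0,0],
  [-1,-0.1,0,0,0,0],
  [-1,-0.1,0,0,0,0],
])

```text
time: 1.02
tool_pos: [0.5042, -0.2012, 0.3242]
tool_rot: [-3.138, -0.002, 1.568]
contact_force: [-0.2, 1.1, -0.5]
opening: 0.0916
grip_force: 0.0
```

move_arm([
  [-0.5,0,0,0,0,0],
  [-1,0,0,0,0,0],
  [-1,0,0,0,0,0],
])

```text
time: 1.4
tool_pos: [0.505, -0.3007, 0.3241]
tool_rot: [-3.139, -0.002, 1.569]
contact_force: [-0.7, 0.8, -0.9]
opening: 0.0916
grip_force: 0.0
```

move_arm([
  [-0.5,0,0,0,0,0],
  [-0.8,0,0,0,0,0],
  [-0.8,0,0,0,0,0],
  [-0.8,0,0,0,0,0],
  [-0.8,0,0,0,0,0],
])

```text
time: 2.02
tool_pos: [0.5056, -0.3781, 0.327]
tool_rot: [3.141, -0.0, 1.573]
contact_force: [-0.1, 0.7, 0.1]
opening: 0.0917
grip_force: 0.0
```

```bash
cat > c.py <<'E'
from h import *
import pickle,sys
n=sys.argv[1]
print(robot.observe()['tool_pos'],robot.observe()['tool_rot'])
c=cam('wrist'); save(n+'.png',c['image']); pickle.dump(c,open(n+'.pkl','wb'))
E
python3 c.py rack1
```

```text
[ 0.50562867 -0.37810651  0.32696007] [ 3.14131508e+00 -3.96700045e-04  1.57281964e+00]
```

View pics/rack1.png

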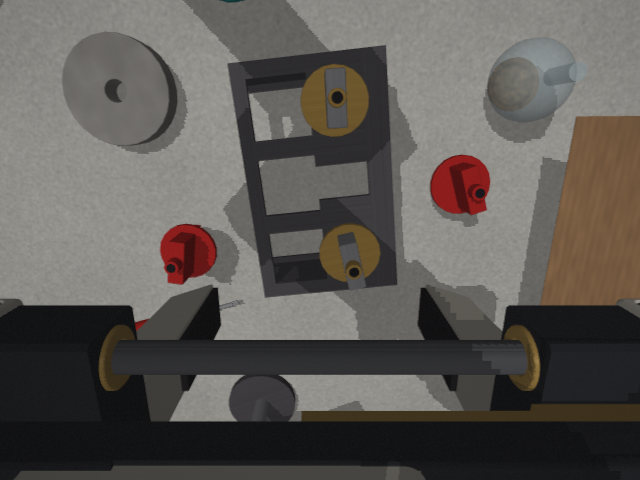

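```bash
cat > d.py <<'E'
from h import *
import pickle
from scipy import ndimage
c=pickle.load(open('rack1.pkl','rb')); w=cloud(c); img=c['image']
cv=lambda u,v,z:(lambda d:(c['T'][:3,3]+d*(z-c['T'][2,3])/d[2]).round(4))(c['T'][:3,:3]@np.array([(u-c['cx'])/c['f'],-(v-c['cy'])/c['f'],-1]))
print('table',np.nanmedian(w[0:60,120:200,2]))
for p in [(229,63),(385,46),(397,284),(266,297)]: print('corner',cv(*p,.08), w[p[1]-4 if p[1]>200 else p[1]+4, p[0]+(-4 if p[0]>300 else 4)].round(3))
roi=np.zeros((480,640),bool); roi[40:305,220:405]=1
m=roi&(abs(w[...,2]-.08)<.005); P=w[m]; print('plate z',np.median(P[:,2]))
r=cv2.minAreaRect(P[:,:2].astype(np.float32)*1000); print('rack',r)
hsv=cv2.cvtColor(img,cv2.COLOR_RGB2HSV)
br=roi&(hsv[...,1]>120)&(hsv[...,0]>10)&(hsv[...,0]<30)&(abs(w[...,2]-.088)<.008)
l,k=ndimage.label(br)
for i in range(1,k+1):
    if (l==i).sum()<300: continue
    ys,xs=np.where(l==i)
    Q=w[l==i]
    (cx,cy),rr=cv2.minEnclosingCircle(Q[:,:2].astype(np.float32)*1000); print('flange',cx,cy,rr,np.median(Q[:,2]), (xs.mean(),ys.mean()))
bt=roi&(w[...,2]>.118)&(w[...,2]<.134); l,k=ndimage.label(bt)
for i in range(1,k+1):
    if (l==i).sum()<60: continue
    Q=w[l==i]; print('bar',cv2.minAreaRect(Q[:,:2].astype(np.float32)*1000),np.median(Q[:,2]),(l==i).sum())
nz=roi&(w[...,2]>.136); l,k=ndimage.label(nz)
for i in range(1,k+1):
    if (l==i).sum()>15: Q=w[l==i]; print('noz',((Q.max(0)+Q.min(0))/2).round(4),Q[:,2].max(),(l==i).sum())
E
python3 d.py
```

```text
table -0.0005060118806173297
corner [ 0.4167 -0.24    0.08  ] [ 0.42  -0.244  0.079]
corner [ 0.5678 -0.2248  0.08  ] [ 0.564 -0.228  0.08 ]
corner [ 0.5948 -0.473   0.08  ] [ 0.59  -0.468  0.08 ]
corner [ 0.4429 -0.4897  0.08  ] [ 0.448 -0.485  0.079]
plate z 0.07914674981864017
rack ((504.3536682128906, -357.0522155761719), (155.40098571777344, 252.77081298828125), 6.1089935302734375)
flange 519.8365478515625 -274.7509460449219 33.83995056152344 0.08723851785122455 (np.float64(333.71326732673265), np.float64(101.0780198019802))
flange 539.2920532226562 -433.473388671875 34.88355255126953 0.08700977672515214 (np.float64(348.6936790923825), np.float64(250.19178822258237))
bar ((519.1300048828125, -274.92901611328125), (18.021461486816406, 50.002132415771484), 3.4681310653686523) 0.12708845484453563 938
bar ((535.3729858398438, -423.016357421875), (17.944650650024414, 28.662097930908203), 13.57325553894043) 0.12696969648233014 427
bar ((541.4122924804688, -448.10687255859375), (17.895849227905273, 21.25563621520996), 13.116029739379883) 0.1270531350364677 211
noz [ 0.5188 -0.2753  0.1412] 0.1436235425812727 285
noz [ 0.5378 -0.4337  0.1399] 0.14368434268388336 214
```

move_arm([
  [0.5,0.1,0,0,0,0],
  [1,0.14,0,0,0,-0.0194],
  [1,0.14,0,0,0,-0.0194],
  [1,0.14,0,0,0,-0.0194],
], fingers=0.2, newtons=40)

```text
time: 2.58
tool_pos: [0.5191, -0.2797, 0.3272]
tool_rot: [3.141, 0.001, 1.632]
contact_force: [-0.4, -0.2, 0.0]
opening: 0.0573
grip_force: 0.0
```

move_arm([
  [0.05,0,0.5,0,0,0],
  [0.05,0,1,0,0,0],
  [0.05,0,1,0,0,0],
  [0.05,0,1,0,0,0],
  [0.05,0,1,0,0,0],
  [0.05,0,1,0,0,0],
  [0.05,0,1,0,0,0],
  [0.05,0,1,0,0,0],
])

```text
time: 3.58
tool_pos: [0.5188, -0.275, 0.227]
tool_rot: [3.141, 0.0, 1.632]
contact_force: [0.3, -0.3, -0.1]
opening: 0.0549
grip_force: 0.0
```

```bash
cat > s.py <<'E'
from h import *
o=robot.observe(); print(o['time'],o['tool_pos'].round(4),np.degrees(o['tool_rot']).round(2),o['qpos'].round(3),'F',o['contact_force'].round(1),'op',round(o['opening'],4),o['grip_force'])
E
python3 s.py
```

```text
3.575 [ 0.5188 -0.275   0.227 ] [1.7998e+02 2.0000e-02 9.3490e+01] [-0.618  0.456  1.345  0.     1.339 -0.679] F [ 0.3 -0.3 -0.1] op 0.0549 0.0
```

move_arm([
  [0,0,0.4,0,0,0],
  [0,0,0.8,0,0,0],
  [0,0,1,0,0,0],
  [0,0,1,0,0,0],
  [0,0,1,0,0,0],
])

```text
time: 4.2
tool_pos: [0.5193, -0.2754, 0.1278]
tool_rot: [3.14, 0.001, 1.632]
contact_force: [0.1, -0.5, 1.0]
opening: 0.0553
grip_force: 0.0
```

move_arm([
  [0,0,0.15,0,0,0],
  [0,0,0.25,0,0,0],
  [0,0,0.33,0,0,0],
  [0,0,0.33,0,0,0],
  [0,0,0.33,0,0,0],
])

```text
time: 4.82
tool_pos: [0.5189, -0.2751, 0.0939]
tool_rot: [3.141, 0.0, 1.632]
contact_force: [1.1, 0.6, 0.6]
opening: 0.0547
grip_force: 0.0
```

move_arm([
  [0,0,0,0,0,0],
  [0,0,0,0,0,0],
  [0,0,0,0,0,0],
  [0,0,0,0,0,0],
  [0,0,0,0,0,0],
  [0,0,0,0,0,0],
  [0,0,0,0,0,0],
  [0,0,0,0,0,0],
], fingers=-1)

```text
time: 5.82
tool_pos: [0.5189, -0.275, 0.0939]
tool_rot: [3.141, 0.0, 1.632]
contact_force: [1.3, 0.0, 1.2]
opening: 0.0176
grip_force: 40.0
```

move_arm([
  [0,0,-0.04,0,0,0],
  [0,0,-0.04,0,0,-0.0144],
  [-0.003,-0.07,-0.04,0,0,-0.0144],
  [-0.007,-0.14,-0.04,0,0,-0.0144],
  [-0.01,-0.21,-0.04,0,0,-0.0144],
  [-0.014,-0.28,-0.04,0,0,-0.0144],
  [-0.017,-0.35,-0.04,0,0,-0.0144],
  [-0.021,-0.42,-0.04,0,0,-0.0144],
  [-0.024,-0.49,-0.04,0,0,-0.0144],
  [-0.026,-0.531,-0.04,0,0,-0.0144],
  [-0.026,-0.531,-0.04,0,0,-0.0144],
  [-0.026,-0.531,-0.04,0,0,-0.0144],
])

```text
time: 7.32
tool_pos: [0.4661, -0.2809, 0.0978]
tool_rot: [3.141, 0.0, 1.677]
contact_force: [0.3, 0.1, -2.2]
opening: 0.0176
grip_force: 40.0
```

move_arm([
  [0,0,-0.15,0,0,0],
  [0,0,-0.4,0,0,0],
  [0,0,-0.7,0,0,0],
  [0,0,-1,0,0,0],
  [0,0,-1,0,0,0],
  [0,0,-1,0,0,0],
])

```text
time: 8.07
tool_pos: [0.4655, -0.2804, 0.197]
tool_rot: [-3.141, -0.001, 1.677]
contact_force: [-0.1, 0.5, -3.3]
opening: 0.0179
grip_force: 40.0
```

move_arm([
  [0,0,-0.5,0,0,0],
  [0,0,-1,0,0,0.0339],
  [0,0,-1,0,0,0.0339],
  [0,0,-1,0,0,0.0339],
])

```text
time: 8.57
tool_pos: [0.4652, -0.2803, 0.2955]
tool_rot: [-3.139, -0.002, 1.571]
contact_force: [-0.2, -0.2, -2.6]
opening: 0.0179
grip_force: 40.0
```

move_arm([
  [0.5,0.1,-0.2,0,0,0],
  [1,0.1,-0.52,0,0,0],
  [1,0.1,-0.52,0,0,0],
])

```text
time: 8.95
tool_pos: [0.4762, -0.1781, 0.3501]
tool_rot: [3.141, -0.0, 1.575]
contact_force: [0.0, -0.4, -3.2]
opening: 0.0177
grip_force: 40.0
```

move_arm([
  [0.5,0.1,0,0,0,0],
  [1,0.1,0,0,0,0],
  [1,0.1,0,0,0,0],
])

```text
time: 9.32
tool_pos: [0.4853, -0.0785, 0.3474]
tool_rot: [-3.137, -0.002, 1.575]
contact_force: [0.1, 0.1, -2.6]
opening: 0.0179
grip_force: 40.0
```

move_arm([
  [0.5,0.1,0,0,0,0],
  [1,0.14,0,0,0,0],
  [1,0.14,0,0,0,0],
])

```text
time: 9.7
tool_pos: [0.4998, 0.0206, 0.3477]
tool_rot: [-3.138, -0.001, 1.574]
contact_force: [0.5, -0.8, -2.9]
opening: 0.0178
grip_force: 40.0
```

move_arm([
  [0.5,0,0,0,0,0],
  [1,0,0,0,0,0],
  [1,0,0,0,0,0],
])

```text
time: 10.07
tool_pos: [0.4999, 0.12, 0.3481]
tool_rot: [-3.139, 0.0, 1.573]
contact_force: [0.9, -0.3, -2.2]
opening: 0.018
grip_force: 40.0
```

move_arm([
  [0.5,0,0,0,0,0],
  [1,0,0,0,0,0],
  [1,0,0,0,0,0],
  [1,0,0,0,0,0],
  [1,0,0,0,0,0],
  [1,0,0,0,0,0],
])

```text
time: 10.82
tool_pos: [0.5003, 0.2179, 0.3498]
tool_rot: [3.141, 0.0, 1.569]
contact_force: [0.5, -0.0, -2.2]
opening: 0.0178
grip_force: 40.0
```

```bash
python3 c.py man1; python3 s.py
```

```text
[0.5003479  0.21787828 0.34979063] [3.14137163e+00 2.42666999e-04 1.56869038e+00]
10.875 [0.5003 0.2182 0.3499] [1.7998e+02 1.0000e-02 8.9900e+01] [ 0.271  0.321  1.221 -0.     1.6    0.273] F [-0.4  0.5 -2.8] op 0.0181 39.99944865703583
```

View pics/man1.png

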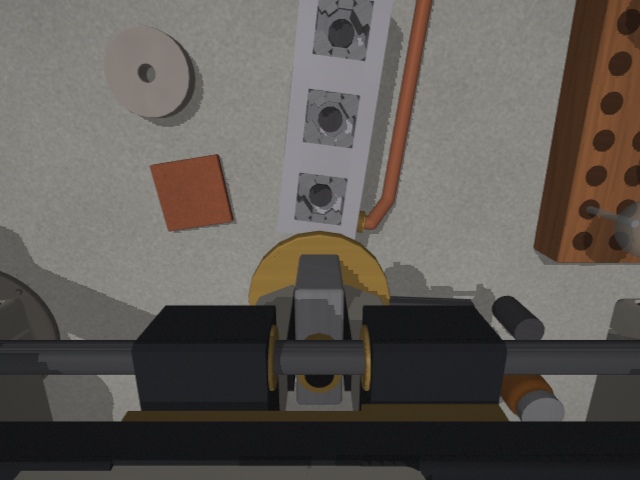

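```bash
cat > e.py <<'E'
from h import *
import pickle
ax=None
S=[]
for f in('man1','scene0','side0'):
    c=pickle.load(open(f+'.pkl','rb')); w=cloud(c)
    m=(abs(w[...,2]-.0695)<.004)&(np.hypot(w[...,0]-.51,w[...,1]-.29)<.19)
    if f=='man1': m[240:]=0
    if f=='side0': m&=w[...,1]>.15
    l,n,st,_=cv2.connectedComponentsWithStats(m.astype(np.uint8)); l,n=n,st
    k=1+np.argmax(st[1:,4]); P=w[l==k]
    print(f,len(P),np.median(P[:,2]),'rect',cv2.minAreaRect(P[:,:2].astype(np.float32)*1000))
    # robust edge fit: bin along approx axis
    a=np.radians(83); u=np.array([np.cos(a),np.sin(a)]); v=np.array([u[1],-u[0]])
    s=P[:,:2]@u; t=P[:,:2]@v
    b=np.arange(s.min()+.01,s.max()-.01,.005); lo=[];hi=[]
    for x in b:
        q=t[(s>=x)&(s<x+.005)]
        if len(q)>5: lo.append((x+.0025,q.min()));hi.append((x+.0025,q.max()))
    for e in(lo,hi):
        e=np.array(e); p=np.polyfit(*e.T,1)
        for _ in range(3):
            r=e[:,1]-np.polyval(p,e[:,0]); p=np.polyfit(*e[abs(r)<.003].T,1)
        print('  edge yaw',83-np.degrees(np.arctan(p[0])),'off at .36',np.polyval(p,.36))
    print('  s',np.percentile(s,[.2,99.8]), 'u',u,'v',v)
c=pickle.load(open('man1.pkl','rb'))
w=cloud(c);T=c['T']
def cv(u,v,z):
    d=T[:3,:3]@np.array([(u-c['cx'])/c['f'],-(v-c['cy'])/c['f'],-1]); return (T[:3,3]+d*(z-T[2,3])/d[2]).round(4)
for p in((343,29),(331.5,119),(321,198)): print(cv(*p,.07))
g=c['image'][0:240,270:410]; save('mancrop.png',cv2.resize(g,None,fx=2.5,fy=2.5,interpolation=2))
d=w[0:240,270:410,2]; d=np.clip(np.nan_to_num(d)/.08,0,1)*255
cv2.imwrite('pics/mandepth.png',cv2.hconcat([cv2.imread('pics/mancrop.png'),cv2.cvtColor(cv2.resize(d.astype(np.uint8),None,fx=2.5,fy=2.5,interpolation=0),8)]))
E
python3 e.py
```

```text
man1 16051 0.06901725579129009 rect ((510.92767333984375, 297.6707763671875), (256.3695373535156, 94.26814270019531), 82.64073181152344)
  edge yaw 82.55270768616 off at .36 0.4240913222383019
  edge yaw 82.61610361222311 off at .36 0.5176588618434373
  s [0.2317533  0.48326474] u [0.12186934 0.99254615] v [ 0.99254615 -0.12186934]
scene0 2949 0.0700681010199391 rect ((510.0313720703125, 297.04974365234375), (287.24224853515625, 97.4490737915039), 82.9749526977539)
  edge yaw 82.77679927797988 off at .36 0.42342619396335734
  edge yaw 82.58072652664545 off at .36 0.5172101784493462
  s [0.22294363 0.49935478] u [0.12186934 0.99254615] v [ 0.99254615 -0.12186934]
side0 966 0.06979615046015214 rect ((511.09637451171875, 296.0428466796875), (295.5678405761719, 94.30371856689453), 82.7632064819336)
  edge yaw 77.9425434780799 off at .36 0.43325141289062163
  edge yaw 82.76965514004775 off at .36 0.5166676869808902
  s [0.20914928 0.49877322] u [0.12186934 0.99254615] v [ 0.99254615 -0.12186934]
[0.5244 0.3925 0.07  ]
[0.5132 0.3044 0.07  ]
[0.5016 0.2169 0.07  ]
```

View pics/mandepth.png

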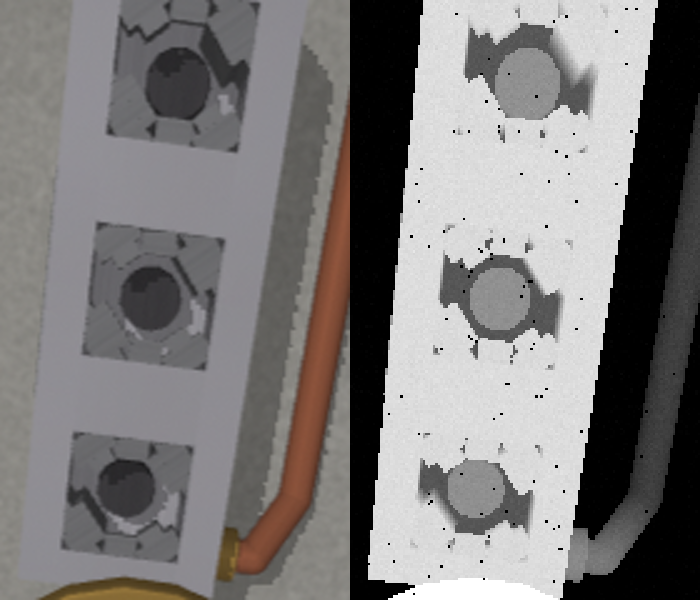

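```bash
cat > f.py <<'E'
from h import *
import pickle
from scipy.optimize import minimize
c=pickle.load(open('man1.pkl','rb')); w=cloud(c); T=c['T']
v,u=np.mgrid[0:480,0:640]
d=np.stack([(u-c['cx'])/c['f'],-(v-c['cy'])/c['f'],-np.ones(u.shape)],-1)@T[:3,:3].T
P=T[:3,3]+d*((.0692-T[2,3])/d[...,2])[...,None]
hole=(w[...,2]<.064)
for n,g in(('0',(.5005,.2149)),('1',(.5121,.3042)),('2',(.5237,.3934))):
    roi=(np.hypot(P[...,0]-g[0],P[...,1]-g[1])<.036)&(w[...,2]>-.1)
    best=[]
    for a in(158,163,168):
        e=np.array([np.cos(np.radians(a)),np.sin(np.radians(a))])
        for dx in np.arange(-.005,.0051,.0005):
            for dy in np.arange(-.005,.0051,.0005):
                q=P[...,:2][roi]-(g[0]+dx,g[1]+dy); s=q@e; t=q@np.array([-e[1],e[0]])
                m=(np.hypot(s,t)<.018)|((abs(t)<.007)&(abs(s)<.0265)); h=hole[roi]
                best.append(((m&h).sum()/(m|h).sum(),round(g[0]+dx,4),round(g[1]+dy,4),a))
    best.sort(reverse=True); print(n,best[0],np.mean([b[1:] for b in best[:20]],0).round(4))
E
python3 f.py
```

```text
0 (np.float64(0.8557964184731386), np.float64(0.5005), np.float64(0.2159), 163) [  0.5002   0.2161 164.25  ]
1 (np.float64(0.841903300076746), np.float64(0.5116), np.float64(0.3047), 163) [  0.5117   0.3047 164.    ]
2 (np.float64(0.8617992177314211), np.float64(0.5232), np.float64(0.3934), 163) [  0.523    0.3933 164.    ]
```

move_arm([
  [0.5,0.23,0,0,0,0],
  [1,0.23,0,0,0,0],
  [1,0.23,0,0,0,0],
])

```text
time: 11.25
tool_pos: [0.5227, 0.3218, 0.3487]
tool_rot: [-3.14, -0.0, 1.574]
contact_force: [-0.4, 0.3, -3.0]
opening: 0.0177
grip_force: 40.0
```

move_arm([
  [0.4,0,0,0,0,-0.05],
  [0.754,0,0,0,0,-0.1],
  [0.754,0,0,0,0,-0.15],
  [0.754,0,0,0,0,-0.2],
  [0.754,0,0,0,0,-0.25],
  [0.754,0,0,0,0,-0.3],
  [0.754,0,0,0,0,-0.35],
  [0.754,0,0,0,0,-0.404],
  [0.754,0,0,0,0,-0.404],
  [0.754,0,0,0,0,-0.404],
  [0.754,0,0,0,0,-0.404],
])

```text
time: 12.62
tool_pos: [0.5232, 0.3943, 0.3498]
tool_rot: [3.142, 0.0, 2.838]
contact_force: [-0.2, -0.3, -2.3]
opening: 0.018
grip_force: 40.0
```

move_arm([
  [0,0,0.5,0,0,0],
  [0,0,1,0,0,0],
  [0,0,1,0,0,0],
  [0,0,1,0,0,0],
])

```text
time: 13.12
tool_pos: [0.5241, 0.3951, 0.2522]
tool_rot: [3.139, 0.003, 2.839]
contact_force: [0.6, -0.6, -1.7]
opening: 0.0181
grip_force: 40.0
```

move_arm([
  [0,0,0.5,0,0,0],
  [0,0,1,0,0,0],
  [0,0,1,0,0,0],
  [0,0,1,0,0,0],
  [0,0,1,0,0,0],
])

```text
time: 13.75
tool_pos: [0.5247, 0.3955, 0.1534]
tool_rot: [3.137, 0.004, 2.84]
contact_force: [0.6, 0.5, -1.8]
opening: 0.0177
grip_force: 40.0
```

```bash
python3 s.py
cat > g.py <<'E'
from h import *
import sys
c=cam('scene'); s=cam('side')
a=c['image'][210:410,330:490]; b=s['image'][110:260,240:380]
save(sys.argv[1],cv2.hconcat([cv2.resize(a,(400,500),interpolation=2),cv2.resize(b,(400,500),interpolation=2)]))
E
python3 g.py in1.png
```

```text
13.75 [0.5247 0.3955 0.1534] [179.74   0.24 162.7 ] [ 0.529  0.64   1.234 -0.     1.262 -0.739] F [ 0.6  0.5 -1.8] op 0.0177 39.999584555625916
```

move_arm([
  [0,0,0,0,0,0],
  [0,0,0,0,0,0],
  [0,0,0,0,0,0],
  [0,0,0,0,0,0],
])

```text
time: 14.35
tool_pos: [0.5231, 0.3945, 0.1496]
tool_rot: [-3.141, -0.0, 2.84]
contact_force: [-0.1, 0.3, -2.9]
opening: 0.0176
grip_force: 40.0
```

View pics/in1.png

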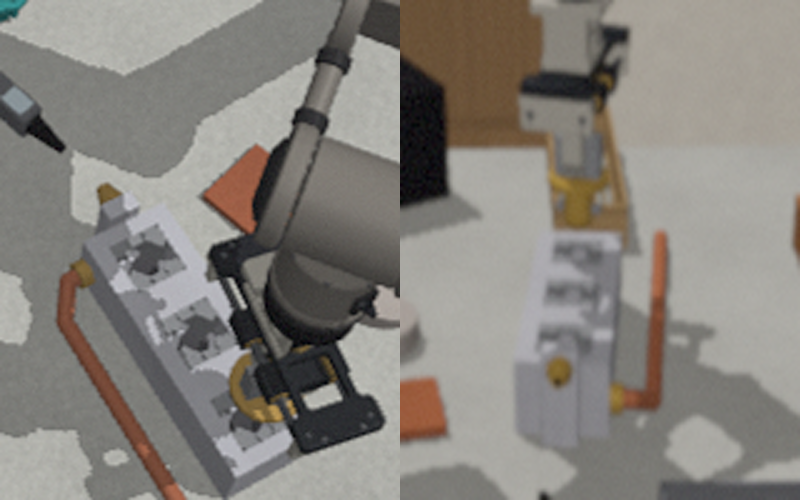

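move_arm([
  [-0.005,-0.01,0.1,0,0,0],
  [-0.005,-0.01,0.2,0,0,0],
  [-0.005,-0.01,0.26,0,0,0],
  [-0.005,-0.01,0.32,0,0,0],
  [-0.005,-0.01,0.38,0,0,0],
  [-0.005,-0.01,0.43,0,0,0],
  [-0.005,-0.01,0.43,0,0,0],
  [-0.005,-0.01,0.43,0,0,0],
])

```text
time: 15.35
tool_pos: [0.5234, 0.3936, 0.107]
tool_rot: [3.141, 0.0, 2.84]
contact_force: [0.2, 0.4, -2.7]
opening: 0.0179
grip_force: 40.0
```

move_arm([
  [0,0,0.03,0,0,0],
  [0,0,0.06,0,0,0],
  [0,0,0.09,0,0,0],
  [0,0,0.12,0,0,0],
  [0,0,0.15,0,0,0],
  [0,0,0.175,0,0,0],
  [0,0,0.175,0,0,0],
  [0,0,0.175,0,0,0],
  [0,0,0.175,0,0,0],
], newtons=55)

```text
time: 16.48
tool_pos: [0.5235, 0.3936, 0.091]
tool_rot: [3.141, 0.001, 2.84]
contact_force: [-3.6, -2.1, 9.6]
opening: 0.0177
grip_force: 55.0
```

move_arm([
  [0,0,0.02,0,0,0],
  [0,0,0.027,0,0,0],
  [0,0,0.027,0,0,0],
  [0,0,0.027,0,0,0],
  [0,0,0.027,0,0,0],
])

```text
time: 17.1
tool_pos: [0.5235, 0.3936, 0.0887]
tool_rot: [3.14, 0.001, 2.84]
contact_force: [-4.2, -2.3, 13.6]
opening: 0.0178
grip_force: 55.0
```

move_arm([
  [0,0,0,0,0,0.05],
  [0,0,0,0,0,0.1],
  [0,0,0,0,0,0.15],
  [0,0,0,0,0,0.2],
  [0,0,0,0,0,0.25],
  [0,0,0,0,0,0.3],
  [0,0,0,0,0,0.35],
  [0,0,0,0,0,0.4],
  [0,0,0,0,0,0.43],
  [0,0,0,0,0,0.45],
  [0,0,0,0,0,0.45],
  [0,0,0,0,0,0.45],
])

```text
time: 18.6
tool_pos: [0.5254, 0.3944, 0.0895]
tool_rot: [3.136, -0.004, 1.426]
contact_force: [0.5, -1.4, 12.3]
opening: 0.0176
grip_force: 55.0
```

```bash
python3 s.py
```

```text
18.6 [0.5254 0.3944 0.0895] [179.68  -0.23  81.7 ] [ 0.528  0.7    1.308 -0.     1.127  0.673] F [ 0.5 -1.4 12.3] op 0.0176 55.003230571746826
```

move_arm([
  [0,0,0,0,0,0],
  [0,0,-0.03,0,0,0],
  [0,0,-0.06,0,0,0],
  [0,0,-0.085,0,0,0],
  [0,0,-0.085,0,0,0],
  [0,0,-0.085,0,0,0],
])

```text
time: 19.35
tool_pos: [0.5253, 0.3943, 0.0968]
tool_rot: [3.136, -0.004, 1.426]
contact_force: [2.8, 1.1, 5.7]
opening: 0.018
grip_force: 55.0
```

move_arm([
  [0,0,0,0,0,0],
  [0,0,0,0,0,0],
  [0,0,0,0,0,0],
  [0,0,0,0,0,0],
  [0,0,0,0,0,0],
], fingers=0.1)

```text
time: 19.98
tool_pos: [0.5232, 0.3935, 0.0949]
tool_rot: [-3.142, 0.0, 1.426]
contact_force: [0.2, 0.8, 0.2]
opening: 0.0501
grip_force: 0.0
```

move_arm([
  [0,0,-0.3,0,0,0],
  [0,0,-0.7,0,0,0],
  [0,0,-1,0,0,0],
  [0,0,-1,0,0,0],
  [0,0,-1,0,0,0],
])

```text
time: 20.6
tool_pos: [0.5228, 0.3932, 0.1939]
tool_rot: [-3.14, 0.001, 1.426]
contact_force: [-0.6, -0.4, -0.9]
opening: 0.0508
grip_force: 0.0
```

move_arm([
  [-0.5,0,-0.4,0,0,-0.041],
  [-1,0,-1,0,0,-0.041],
  [-1,0,-1,0,0,-0.041],
  [-1,0,-1,0,0,-0.041],
  [-1,0,-1,0,0,-0.041],
])

```text
time: 21.22
tool_pos: [0.5082, 0.295, 0.2926]
tool_rot: [-3.138, 0.001, 1.555]
contact_force: [0.4, -0.6, 0.1]
opening: 0.0506
grip_force: 0.0
```

```bash
python3 s.py
cat > k.py <<'E'
from h import *
import pickle,sys
from scipy import ndimage
for n in('wrist','scene','side'):
    c=cam(n); w=cloud(c); pickle.dump(c,open('k_%s.pkl'%n,'wb'))
    for nm,g in(('s0',(.5003,.2157)),('s2',(.5233,.3934))):
        roi=np.hypot(w[...,0]-g[0],w[...,1]-g[1])<.04
        if n=='wrist': roi[250:]=0
        b=roi&(w[...,2]>.12)&(w[...,2]<.1365)
        z=roi&(w[...,2]>.1365)&(w[...,2]<.16); f=roi&(abs(w[...,2]-.092)<.006)
        if b.sum()>20: print(n,nm,'bar',cv2.minAreaRect(w[b][:,:2].astype(np.float32)*1000),'z',np.median(w[b][:,2]).round(4),'noz z',np.nanmax(w[z][:,2]).round(4) if z.sum() else None,'flange z',np.median(w[f][:,2]).round(4) if f.sum() else None)
E
python3 k.py
```

```text
21.225 [0.5082 0.295  0.2926] [-1.798e+02  7.000e-02  8.911e+01] [0.395 0.425 1.218 0.    1.503 0.411] F [ 0.4 -0.6  0.1] op 0.0506 0.0
wrist s2 bar ((523.7091064453125, 394.43426513671875), (49.995906829833984, 18.032686233520508), 81.60953521728516) z 0.1311 noz z 0.1479 flange z 0.0912
scene s2 bar ((523.17236328125, 394.0936279296875), (50.39786911010742, 21.60293960571289), 83.17657470703125) z 0.1317 noz z 0.1535 flange z 0.0925
side s2 bar ((523.3618774414062, 386.8504638671875), (52.73033142089844, 17.43815803527832), 82.03398895263672) z 0.1307 noz z 0.1488 flange z 0.0917
```

move_arm([
  [-0.5,0.2,0,0,0,0],
  [-1,0.4,0,0,0,0],
  [-1,0.4,0,0,0,0],
])

```text
time: 21.75
tool_pos: [0.5482, 0.1912, 0.2939]
tool_rot: [-3.14, 0.001, 1.551]
contact_force: [0.7, 0.2, -1.2]
opening: 0.0505
grip_force: 0.0
```

move_arm([
  [-0.5,0,0,0,0,0],
  [-1,0,0,0,0,0],
  [-1,0,0,0,0,0],
])

```text
time: 22.12
tool_pos: [0.5455, 0.0924, 0.2945]
tool_rot: [-3.141, 0.0, 1.552]
contact_force: [0.3, 1.0, -0.1]
opening: 0.0506
grip_force: 0.0
```

move_arm([
  [-0.5,0,0,0,0,0],
  [-1,0,0,0,0,0],
  [-1,0,0,0,0,0],
])

```text
time: 22.5
tool_pos: [0.5442, -0.0071, 0.2945]
tool_rot: [-3.141, -0.0, 1.552]
contact_force: [-0.2, 0.0, 0.6]
opening: 0.0504
grip_force: 0.0
```

move_arm([
  [-0.5,0,0,0,0,0],
  [-1,0,0,0,0,0],
  [-1,0,0,0,0,0],
])

```text
time: 22.88
tool_pos: [0.5428, -0.1067, 0.2944]
tool_rot: [-3.141, -0.0, 1.553]
contact_force: [-0.7, 1.1, 0.1]
opening: 0.0504
grip_force: 0.0
```

move_arm([
  [-0.5,0,0,0,0,0],
  [-1,0,0,0,0,0],
  [-1,0,0,0,0,0],
])

```text
time: 23.25
tool_pos: [0.5414, -0.2065, 0.2942]
tool_rot: [-3.141, -0.001, 1.553]
contact_force: [-0.6, 0.9, -0.7]
opening: 0.0508
grip_force: 0.0
```

move_arm([
  [-0.5,0,0,0,0,0],
  [-1,0,0,0,0,0],
  [-1,0,0,0,0,0],
])

```text
time: 23.62
tool_pos: [0.5399, -0.3062, 0.294]
tool_rot: [-3.141, -0.001, 1.553]
contact_force: [0.5, 0.6, -0.4]
opening: 0.0504
grip_force: 0.0
```

move_arm([
  [-0.5,0,0,0,0,0],
  [-1,0,0,0,0,-0.04],
  [-1,0,0,0,0,-0.079],
  [-1,0,0,0,0,-0.079],
  [-1,0,0,0,0,-0.079],
  [-1,0,0,0,0,-0.079],
  [-1,0,0,0,0,-0.079],
  [-1,0,0,0,0,-0.079],
])

```text
time: 24.62
tool_pos: [0.5376, -0.4059, 0.2952]
tool_rot: [3.141, 0.0, 1.803]
contact_force: [0.0, -2.0, 0.1]
opening: 0.0504
grip_force: 0.0
```

```bash
python3 s.py
cat > t.py <<'E'
# target x y z yaw(deg) -> row from the observed pose
from h import *
import sys
x,y,z,a=map(float,sys.argv[1:5]); o=robot.observe()
M=R.from_euler('xyz',o['tool_rot']); G=R.from_euler('xyz',[np.pi,0,np.radians(a)])
print('row',(M.inv().apply(np.array([x,y,z])-o['tool_pos'])*10).round(3),((M.inv()*G).as_rotvec()/np.pi).round(4))
E
python3 t.py .538 -.4337 .15 103.3
```

```text
24.625 [ 0.5376 -0.4059  0.2952] [1.7999e+02 1.0000e-02 1.0329e+02] [-0.76   0.604  0.913  0.     1.624 -0.992] F [ 0.  -2.   0.1] op 0.0504 0.0
row [-0.271 -0.061  1.452] [ 0.0001  0.     -0.0001]
```

move_arm([
  [-0.271,-0.061,0.4,0,0,0],
  [-0.271,-0.061,0.9,0,0,0],
  [-0.271,-0.061,1,0,0,0],
  [-0.271,-0.061,1,0,0,0],
  [-0.271,-0.061,1,0,0,0],
])

```text
time: 25.25
tool_pos: [0.5389, -0.4344, 0.1979]
tool_rot: [3.139, 0.004, 1.803]
contact_force: [-0.0, 0.7, 0.4]
opening: 0.0506
grip_force: 0.0
```

move_arm([
  [0,0,0.3,0,0,0],
  [0,0,0.6,0,0,0],
  [0,0,0.9,0,0,0],
  [0,0,1,0,0,0],
  [0,0,1,0,0,0],
  [0,0,1,0,0,0],
])

```text
time: 26.0
tool_pos: [0.5388, -0.4346, 0.0972]
tool_rot: [3.14, 0.003, 1.803]
contact_force: [0.8, -0.3, 1.0]
opening: 0.0504
grip_force: 0.0
```

move_arm([
  [0,0,0.01,0,0,0],
  [0,0,0.01,0,0,0],
  [0,0,0.01,0,0,0],
  [0,0,0.01,0,0,0],
  [0,0,0.01,0,0,0],
  [0,0,0.01,0,0,0],
  [0,0,0.01,0,0,0],
], fingers=-1, newtons=45)

```text
time: 26.88
tool_pos: [0.5381, -0.4338, 0.0942]
tool_rot: [3.141, 0.0, 1.803]
contact_force: [1.5, 0.3, 1.1]
opening: 0.0178
grip_force: 45.0
```

```bash
python3 s.py; python3 t.py .4831 -.4398 .098 96.1;python3 t.py .5367 -.4340 .098 96.1
```

```text
26.875 [ 0.5381 -0.4338  0.0942] [1.7997e+02 2.0000e-02 1.0330e+02] [-0.789  0.759  1.174  0.     1.208 -1.022] F [1.5 0.3 1.1] op 0.0178 45.000320076942444
row [ 0.069 -0.549 -0.038] [0.0002 0.0001 0.04  ]
row [ 0.002 -0.014 -0.038] [0.0002 0.0001 0.04  ]
```

move_arm([
  [0,0,-0.04,0,0,0],
  [0,0,-0.04,0,0,0.02],
  [0,0,-0.04,0,0,0.04],
  [0.009,-0.07,-0.04,0,0,0.04],
  [0.018,-0.14,-0.04,0,0,0.04],
  [0.027,-0.21,-0.04,0,0,0.04],
  [0.036,-0.28,-0.04,0,0,0.04],
  [0.045,-0.35,-0.04,0,0,0.04],
  [0.054,-0.42,-0.04,0,0,0.04],
  [0.062,-0.49,-0.04,0,0,0.04],
  [0.069,-0.549,-0.04,0,0,0.04],
  [0.069,-0.549,-0.04,0,0,0.04],
])

```text
time: 28.38
tool_pos: [0.4825, -0.4399, 0.0981]
tool_rot: [3.142, -0.0, 1.677]
contact_force: [-0.4, 0.7, -2.1]
opening: 0.0176
grip_force: 45.0
```

move_arm([
  [0,0,0,0,0,0],
  [0,0,0,0,0,0],
  [0,0,0,0,0,0],
])

```text
time: 28.75
tool_pos: [0.4831, -0.4396, 0.098]
tool_rot: [3.141, 0.0, 1.678]
contact_force: [0.3, -0.4, -2.8]
opening: 0.0176
grip_force: 45.0
```

move_arm([
  [0,0,-0.15,0,0,0],
  [0,0,-0.4,0,0,0],
  [0,0,-0.7,0,0,0],
  [0,0,-1,0,0,0],
  [0,0,-1,0,0,0],
  [0,0,-1,0,0,0],
])

```text
time: 29.5
tool_pos: [0.4825, -0.4393, 0.1972]
tool_rot: [-3.141, -0.001, 1.677]
contact_force: [-0.3, -0.7, -2.9]
opening: 0.0179
grip_force: 45.0
```

move_arm([
  [0,0,-0.5,0,0,0],
  [0,0,-1,0,0,0.0341],
  [0,0,-1,0,0,0.0341],
  [0,0,-1,0,0,0.0341],
])

```text
time: 30.0
tool_pos: [0.4824, -0.4392, 0.2957]
tool_rot: [-3.139, -0.003, 1.571]
contact_force: [-0.2, -0.2, -4.1]
opening: 0.0178
grip_force: 45.0
```

move_arm([
  [0.5,0.1,0,0,0,0],
  [1,0.17,0,0,0,0],
  [1,0.17,0,0,0,0],
])

```text
time: 30.38
tool_pos: [0.5, -0.3359, 0.296]
tool_rot: [-3.139, -0.004, 1.575]
contact_force: [0.3, -0.7, -2.8]
opening: 0.0179
grip_force: 45.0
```

move_arm([
  [0.5,0,0,0,0,0],
  [1,0,0,0,0,0],
  [1,0,0,0,0,0],
])

```text
time: 30.75
tool_pos: [0.4995, -0.2371, 0.2966]
tool_rot: [-3.139, -0.002, 1.574]
contact_force: [-0.5, -0.0, -2.5]
opening: 0.0178
grip_force: 45.0
```

move_arm([
  [0.5,0,0,0,0,0],
  [1,0,0,0,0,0],
  [1,0,0,0,0,0],
])

```text
time: 31.12
tool_pos: [0.4998, -0.138, 0.2969]
tool_rot: [-3.14, -0.001, 1.574]
contact_force: [0.3, -0.7, -3.0]
opening: 0.0177
grip_force: 45.0
```

move_arm([
  [0.5,0,0,0,0,0],
  [1,0,0,0,0,0],
  [1,0,0,0,0,0],
])

```text
time: 31.5
tool_pos: [0.5002, -0.0387, 0.2971]
tool_rot: [-3.14, -0.0, 1.573]
contact_force: [-0.4, -1.1, -3.0]
opening: 0.0178
grip_force: 45.0
```

move_arm([
  [0.5,0,0,0,0,0],
  [1,0,0,0,0,0],
  [1,0,0,0,0,0],
])

```text
time: 31.88
tool_pos: [0.5006, 0.0609, 0.2972]
tool_rot: [-3.14, 0.0, 1.573]
contact_force: [-0.0, -1.8, -2.2]
opening: 0.0177
grip_force: 45.0
```

move_arm([
  [0.5,0,0,0,0,0],
  [1,0,0,0,0,0],
  [1,0,0,0,0,0],
])

```text
time: 32.25
tool_pos: [0.5009, 0.1606, 0.2971]
tool_rot: [-3.141, 0.001, 1.572]
contact_force: [0.2, -0.6, -4.5]
opening: 0.018
grip_force: 45.0
```

move_arm([
  [0.3,0,0,0,0,-0.05],
  [0.553,0,0,0,0,-0.1],
  [0.553,0,0,0,0,-0.15],
  [0.553,0,0,0,0,-0.2],
  [0.553,0,0,0,0,-0.25],
  [0.553,0,0,0,0,-0.3],
  [0.553,0,0,0,0,-0.35],
  [0.553,0,0,0,0,-0.403],
  [0.553,0,0,0,0,-0.403],
  [0.553,0,0,0,0,-0.403],
  [0.553,0,0,0,0,-0.403],
  [0.553,0,0,0,0,-0.403],
])

```text
time: 33.75
tool_pos: [0.5004, 0.2154, 0.298]
tool_rot: [-3.142, 0.0, 2.835]
contact_force: [-0.6, -0.2, -2.3]
opening: 0.0177
grip_force: 45.0
```

```bash
python3 s.py; python3 t.py .5003 .2157 .15 162.6
```

```text
33.75 [0.5004 0.2154 0.298 ] [-1.8000e+02  1.0000e-02  1.6245e+02] [ 0.266  0.335  1.338 -0.     1.469 -0.999] F [-0.6 -0.2 -2.3] op 0.0177 44.99955475330353
row [0.002 0.003 1.48 ] [-0.      0.     -0.0008]
```

move_arm([
  [0,0,0.5,0,0,0],
  [0,0,1,0,0,0],
  [0,0,1,0,0,0],
  [0,0,1,0,0,0],
])

```text
time: 34.25
tool_pos: [0.5015, 0.2159, 0.2001]
tool_rot: [3.14, 0.003, 2.836]
contact_force: [-0.1, -0.3, -2.6]
opening: 0.0177
grip_force: 45.0
```

move_arm([
  [0,0,0.3,0,0,0],
  [0,0,0.5,0,0,0],
  [0,0,0.5,0,0,0],
  [0,0,0.5,0,0,0],
  [0,0,0.5,0,0,0],
  [0,0,0.5,0,0,0],
  [0,0,0.5,0,0,0],
])

```text
time: 35.12
tool_pos: [0.5004, 0.2156, 0.1484]
tool_rot: [3.141, 0.001, 2.836]
contact_force: [-0.0, 0.3, -3.2]
opening: 0.0178
grip_force: 45.0
```

move_arm([
  [0,0,0.1,0,0,0],
  [0,0,0.2,0,0,0],
  [0,0,0.26,0,0,0],
  [0,0,0.32,0,0,0],
  [0,0,0.38,0,0,0],
  [0,0,0.42,0,0,0],
  [0,0,0.42,0,0,0],
  [0,0,0.42,0,0,0],
])

```text
time: 36.12
tool_pos: [0.5005, 0.2156, 0.1063]
tool_rot: [3.141, 0.0, 2.836]
contact_force: [0.2, -0.6, -2.3]
opening: 0.018
grip_force: 45.0
```

move_arm([
  [0,0,0.03,0,0,0],
  [0,0,0.06,0,0,0],
  [0,0,0.09,0,0,0],
  [0,0,0.12,0,0,0],
  [0,0,0.15,0,0,0],
  [0,0,0.18,0,0,0],
  [0,0,0.195,0,0,0],
  [0,0,0.195,0,0,0],
  [0,0,0.195,0,0,0],
  [0,0,0.195,0,0,0],
], newtons=55)

```text
time: 37.38
tool_pos: [0.5007, 0.2156, 0.0881]
tool_rot: [3.141, 0.001, 2.836]
contact_force: [-4.1, -0.5, 12.5]
opening: 0.0178
grip_force: 55.0
```

move_arm([
  [0,0,0,0,0,0.05],
  [0,0,0,0,0,0.1],
  [0,0,0,0,0,0.15],
  [0,0,0,0,0,0.2],
  [0,0,0,0,0,0.25],
  [0,0,0,0,0,0.3],
  [0,0,0,0,0,0.35],
  [0,0,0,0,0,0.4],
  [0,0,0,0,0,0.43],
  [0,0,0,0,0,0.448],
  [0,0,0,0,0,0.448],
  [0,0,0,0,0,0.448],
])

```text
time: 38.88
tool_pos: [0.5026, 0.216, 0.0887]
tool_rot: [3.136, -0.002, 1.429]
contact_force: [1.4, -0.9, 12.5]
opening: 0.0177
grip_force: 55.0
```

move_arm([
  [0,0,0,0,0,0],
  [0,0,-0.03,0,0,0],
  [0,0,-0.06,0,0,0],
  [0,0,-0.09,0,0,0],
  [0,0,-0.09,0,0,0],
  [0,0,-0.09,0,0,0],
])

```text
time: 39.62
tool_pos: [0.5025, 0.2159, 0.0968]
tool_rot: [3.136, -0.002, 1.429]
contact_force: [3.8, 0.2, 5.3]
opening: 0.0175
grip_force: 55.0
```

```bash
python3 s.py
```

```text
39.625 [0.5025 0.2159 0.0968] [ 1.7969e+02 -1.1000e-01  8.1860e+01] [ 0.266  0.515  1.642 -0.     0.979  0.408] F [3.8 0.2 5.3] op 0.0175 55.00313222408295
```

move_arm([
  [0,0,0,0,0,0],
  [0,0,0,0,0,0],
  [0,0,0,0,0,0],
  [0,0,0,0,0,0],
  [0,0,0,0,0,0],
], fingers=0.1)

```text
time: 40.25
tool_pos: [0.5002, 0.2155, 0.0954]
tool_rot: [-3.141, 0.0, 1.429]
contact_force: [0.3, -0.7, 1.0]
opening: 0.0503
grip_force: 0.0
```

move_arm([
  [0,0,-0.3,0,0,0],
  [0,0,-0.7,0,0,0],
  [0,0,-1,0,0,0],
  [0,0,-1,0,0,0],
])

```text
time: 40.75
tool_pos: [0.5016, 0.2159, 0.1979]
tool_rot: [3.137, -0.002, 1.429]
contact_force: [-0.0, 0.4, -0.5]
opening: 0.0505
grip_force: 0.0
```

move_arm([
  [-0.4,0,-0.5,0,0,0],
  [-0.8,0,-1,0,0,0],
  [-0.8,0,-1,0,0,0],
  [-0.8,0,-1,0,0,0],
])

```text
time: 41.25
tool_pos: [0.4886, 0.1364, 0.2942]
tool_rot: [-3.14, 0.0, 1.428]
contact_force: [0.2, -0.1, -0.8]
opening: 0.0509
grip_force: 0.0
```

move_arm([
  [-0.4,0,-0.3,0,0,-0.045],
  [-0.8,0,-0.3,0,0,-0.045],
  [-0.8,0,-0.3,0,0,-0.045],
  [-0.8,0,-0.3,0,0,-0.045],
  [-0.8,0,-0.3,0,0,-0.045],
  [-0.8,0,-0.3,0,0,-0.045],
])

```text
time: 42.0
tool_pos: [0.4776, 0.058, 0.3251]
tool_rot: [-3.141, -0.0, 1.572]
contact_force: [-0.6, -1.1, 0.2]
opening: 0.0505
grip_force: 0.0
```

```bash
python3 s.py; python3 k.py; python3 c.py probe1
```

```text
42.0 [0.4776 0.058  0.3251] [-1.7996e+02 -1.0000e-02  9.0040e+01] [-0.039  0.2    1.449  0.     1.494 -0.039] F [-0.6 -1.1  0.2] op 0.0505 0.0
wrist s0 bar ((500.4255065917969, 213.57235717773438), (46.23834991455078, 17.92855453491211), 81.79338836669922) z 0.1312 noz z 0.1478 flange z 0.0912
scene s0 bar ((501.17828369140625, 216.15322875976562), (51.96638870239258, 21.064743041992188), 79.37535858154297) z 0.1314 noz z 0.1508 flange z 0.0923
scene s2 bar ((523.5242919921875, 394.5201721191406), (49.94941329956055, 19.185087203979492), 82.13235473632812) z 0.1312 noz z 0.1509 flange z 0.0929
side s0 bar ((501.2517395019531, 211.37010192871094), (52.38473892211914, 17.69468879699707), 81.73746490478516) z 0.1308 noz z 0.1483 flange z 0.0921
side s2 bar ((523.4571533203125, 389.357177734375), (52.743160247802734, 18.3326358795166), 81.4662094116211) z 0.1312 noz z 0.1474 flange z 0.0921
[0.47766274 0.05759141 0.32545433] [-3.14156276e+00 -2.28750471e-05  1.57091781e+00]
```

View pics/probe1.png

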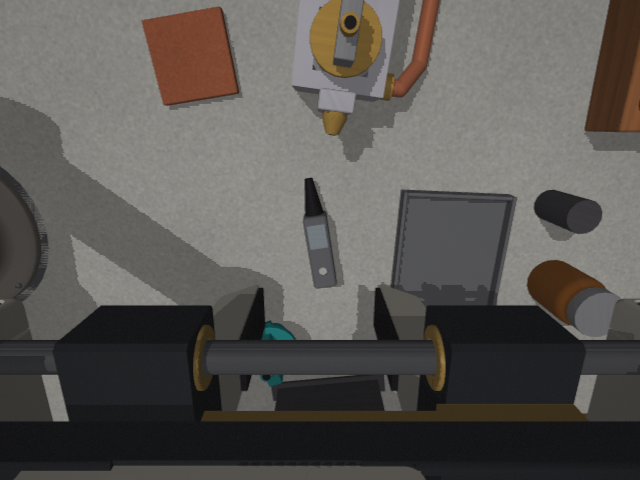

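```bash
cat > p.py <<'E'
from h import *
import pickle
from scipy import ndimage
c=pickle.load(open('probe1.pkl','rb')); w=cloud(c); T=c['T']
def cv(u,v,z):
    d=T[:3,:3]@np.array([(u-c['cx'])/c['f'],-(v-c['cy'])/c['f'],-1]); return (T[:3,3]+d*(z-T[2,3])/d[2]).round(4)
roi=np.zeros((480,640),bool); roi[165:300,285:355]=1
b=roi&(w[...,2]>.031); print('top body',cv2.minAreaRect(w[b][:,:2].astype(np.float32)*1000),np.percentile(w[b][:,2],[50,99]))
a=roi&(w[...,2]>.008); print('all',cv2.minAreaRect(w[a][:,:2].astype(np.float32)*1000))
v,u=np.where(a); i=np.argsort(v)[:15]; print('tip',w[v[i],u[i]].mean(0).round(4), u[i].mean(),v[i].mean(), cv(308,179,.018))
r2=np.zeros_like(roi); r2[95:140,318:352]=1
h=r2&(w[...,2]>.06)
v,u=np.where(h); 
for t in range(100,136,5):
    k=h[t]; 
    if k.sum(): q=w[t][k]; j=q[:,2].argmax(); print(t,np.where(k)[0][[0,-1]],'x mid',((q[:,0].min()+q[:,0].max())/2).round(4),'y',q[j,1].round(4),'zmax',q[j,2].round(4))
print('port tip',cv(333,133,.075), w[130,333].round(4), w[126,333].round(4))
for f in('scene','side'):
    s=pickle.load(open('k_%s.pkl'%f,'rb')); x=cloud(s); m=(np.hypot(x[...,0]-.49,x[...,1]-.14)<.035)&(x[...,2]>.05)&(x[...,1]<.16)
    Q=x[m]; print(f,'port',Q.min(0).round(4),Q.max(0).round(4))
    for t in np.arange(.12,.16,.005):
        k=Q[abs(Q[:,1]-t)<.0025]; 
        if len(k)>2: print('  ',round(t,3),len(k),'x',k[:,0].min().round(4),k[:,0].max().round(4),'z',k[:,2].min().round(4),k[:,2].max().round(4))
s=pickle.load(open('k_scene.pkl','rb')); x=cloud(s)
for nm,W in(('wrist',w),('scene',x)):
    m=(abs(W[...,0]-.65)<.13)&(abs(W[...,1]+.03)<.15)&(abs(W[...,2]-.021)<.004)
    l,n=ndimage.label(m,np.ones((3,3))); k=1+np.argmax(ndimage.sum(m,l,range(1,n+1))); Q=W[l==k]
    print(nm,'tray',cv2.minAreaRect(Q[:,:2].astype(np.float32)*1000),len(Q))
E
python3 p.py
```

```text
top body ((477.0965881347656, -15.074901580810547), (29.86003875732422, 95.02915954589844), 8.820762634277344) [0.03503    0.03764717]
all ((473.60223388671875, 6.973350524902344), (30.072452545166016, 139.64730834960938), 8.909431457519531)
tip [0.4634 0.0756 0.0189] 308.2 178.6 [0.4632 0.075  0.018 ]
100 [318 351] x mid 0.4916 y 0.1612 zmax 0.0912
105 [318 351] x mid 0.4917 y 0.1566 zmax 0.0902
110 [319 351] x mid 0.4922 y 0.152 zmax 0.0912
115 [322 346] x mid 0.4917 y 0.1475 zmax 0.0874
120 [322 345] x mid 0.4913 y 0.1428 zmax 0.0874
125 [323 342] x mid 0.4903 y 0.138 zmax 0.0854
130 [324 340] x mid 0.49 y 0.1332 zmax 0.0839
135 [333 334] x mid 0.4914 y 0.1282 zmax 0.0794
port tip [0.491  0.1301 0.075 ] [0.4907 0.1332 0.0839] [0.4906 0.137  0.0839]
scene port [0.4576 0.1056 0.0537] [0.5168 0.1599 0.6925]
   0.12 293 x 0.4613 0.5168 z 0.6019 0.6879
   0.125 308 x 0.4582 0.5073 z 0.617 0.6743
   0.13 116 x 0.4576 0.4975 z 0.0797 0.6665
   0.135 12 x 0.4844 0.4984 z 0.0783 0.0871
   0.14 12 x 0.4822 0.4995 z 0.0774 0.0908
   0.145 16 x 0.4804 0.5035 z 0.0762 0.0917
   0.15 24 x 0.4838 0.5097 z 0.0537 0.0938
   0.155 34 x 0.4721 0.5118 z 0.0546 0.0951
   0.16 19 x 0.4788 0.511 z 0.0604 0.0941
side port [0.4748 0.1227 0.0501] [0.5111 0.1598 0.0928]
   0.125 10 x 0.485 0.4959 z 0.07 0.084
   0.13 15 x 0.4826 0.4989 z 0.0678 0.0844
   0.135 11 x 0.4827 0.4991 z 0.0715 0.0854
   0.14 18 x 0.4802 0.502 z 0.0723 0.0901
   0.145 33 x 0.4748 0.5079 z 0.0501 0.0911
   0.15 79 x 0.475 0.5109 z 0.0506 0.0919
   0.155 30 x 0.4749 0.5111 z 0.052 0.0921
   0.16 6 x 0.4893 0.5085 z 0.0895 0.0928
wrist tray ((646.8828125, -16.71765899658203), (147.61166381835938, 140.34825134277344), 87.5554428100586) 1414
scene tray ((644.59375, -60.629188537597656), (139.04010009765625, 141.54025268554688), 88.20063781738281) 232
```

move_arm([
  [-0.4,0,0.3,0,0,0],
  [-0.728,-0.006,0.6,0,0,-0.0494],
  [-0.728,-0.006,1,0,0,-0.0494],
  [-0.728,-0.006,1,0,0,-0.0494],
  [-0.728,-0.006,1,0,0,-0.0494],
  [-0.728,-0.006,1,0,0,-0.0494],
], fingers=0.3, newtons=30)

```text
time: 42.95
tool_pos: [0.478, -0.0154, 0.2273]
tool_rot: [3.138, 0.001, 1.726]
contact_force: [0.1, -0.2, 0.7]
opening: 0.06
grip_force: 0.0
```

move_arm([
  [0,0,0.4,0,0,0],
  [0,0,0.8,0,0,0],
  [0,0,1,0,0,0],
  [0,0,1,0,0,0],
  [0,0,1,0,0,0],
  [0,0,1,0,0,0],
  [0,0,1,0,0,0],
])

```text
time: 43.82
tool_pos: [0.4775, -0.0157, 0.1263]
tool_rot: [3.14, 0.001, 1.725]
contact_force: [0.2, 0.0, -0.2]
opening: 0.0598
grip_force: 0.0
```

```bash
python3 t.py .477 -.0151 .0065 98.9
cat > q.py <<'E'
from h import *
for n in('side','scene'):
    c=cam(n); w=cloud(c)
    m=(np.hypot(w[...,0]-.474,w[...,1]-.007)<.08)&(w[...,2]>.029)&(w[...,2]<.0385)
    print(n,m.sum(),cv2.minAreaRect(w[m][:,:2].astype(np.float32)*1000) if m.sum() else '')
E
python3 q.py
```

```text
row [ 0.007 -0.006  1.198] [ 0.0005  0.0002 -0.0002]
side 266 ((478.0369873046875, -18.060718536376953), (30.79530143737793, 96.09121704101562), 8.902698516845703)
scene 254 ((475.015625, 0.4440422058105469), (33.57368469238281, 122.58465576171875), 9.710332870483398)
```

move_arm([
  [0,0,0.3,0,0,0],
  [0,0,0.6,0,0,0],
  [0,0,0.9,0,0,0],
  [0,0,1,0,0,0],
  [0,0,1,0,0,0],
])

```text
time: 44.55
tool_pos: [0.477, -0.0156, 0.0255]
tool_rot: [-3.141, -0.0, 1.725]
contact_force: [0.2, 0.2, 0.1]
opening: 0.0596
grip_force: 0.0
```

move_arm([
  [0,0,0.1,0,0,0],
  [0,0,0.18,0,0,0],
  [0,0,0.185,0,0,0],
  [0,0,0.185,0,0,0],
  [0,0,0.185,0,0,0],
])

```text
time: 45.18
tool_pos: [0.4772, -0.0157, 0.0073]
tool_rot: [3.141, 0.0, 1.725]
contact_force: [0.6, -0.1, -1.0]
opening: 0.0597
grip_force: 0.0
```

move_arm([
  [0,0,0,0,0,0],
  [0,0,0,0,0,0],
  [0,0,0,0,0,0],
  [0,0,0,0,0,0],
  [0,0,0,0,0,0],
  [0,0,0,0,0,0],
  [0,0,0,0,0,0],
], fingers=-1)

```text
time: 46.05
tool_pos: [0.4773, -0.0157, 0.0071]
tool_rot: [3.141, 0.0, 1.725]
contact_force: [1.8, -0.3, 0.8]
opening: 0.0297
grip_force: 30.0
```

```bash
python3 s.py; python3 t.py .4733 .0026 .064 82.6
```

```text
46.05 [ 0.4773 -0.0157  0.0071] [1.7997e+02 1.0000e-02 9.8850e+01] [-0.194  0.564  1.904  0.     0.674 -0.348] F [ 1.8 -0.3  0.8] op 0.0297 30.000084936618805
row [ 0.186 -0.011 -0.569] [0.0002 0.     0.0903]
```

move_arm([
  [0,0,-0.2,0,0,0],
  [0,0,-0.4,0,0,0],
  [0,0,-0.569,0,0,0],
  [0.05,0,-0.569,0,0,0.03],
  [0.1,0,-0.569,0,0,0.06],
  [0.15,-0.011,-0.569,0,0,0.0903],
  [0.186,-0.011,-0.569,0,0,0.0903],
  [0.186,-0.011,-0.569,0,0,0.0903],
  [0.186,-0.011,-0.569,0,0,0.0903],
  [0.186,-0.011,-0.569,0,0,0.0903],
])

```text
time: 47.3
tool_pos: [0.4731, 0.0024, 0.0639]
tool_rot: [3.142, 0.0, 1.442]
contact_force: [-0.0, 0.1, -1.8]
opening: 0.0299
grip_force: 30.0
```

```bash
python3 s.py
python3 - <<'E'
from h import *
import pickle
for n in('wrist','side','scene'):
    c=cam(n); w=cloud(c); pickle.dump(c,open('hold_%s.pkl'%n,'wb'))
    m=(np.hypot(w[...,0]-.479,w[...,1]-.05)<.05)&(w[...,2]>.05)&(w[...,2]<.105)
    if n=='wrist': m[300:]=0
    for t in np.arange(.03,.1,.01):
        k=w[m&(abs(w[...,1]-t)<.004)]
        if len(k)>3: print(n,round(t,3),len(k),'x',((k[:,0].min()+k[:,0].max())/2).round(4),'z',k[:,2].min().round(4),k[:,2].max().round(4))
    if n=='wrist': a=c['image'][0:330,170:490]
    if n=='side': b=c['image'][180:280,240:380]
save('hold.png',cv2.hconcat([cv2.resize(a,(400,412)),cv2.resize(b,(400,412),interpolation=2)]))
E
```

```text
47.3 [0.4731 0.0024 0.0639] [180.     0.    82.62] [-0.157  0.457  1.873 -0.     0.811 -0.028] F [-0.   0.1 -1.8] op 0.0299 29.999603927135468
wrist 0.03 1608 x 0.475 z 0.0869 0.0945
wrist 0.04 1772 x 0.4764 z 0.0676 0.0945
wrist 0.05 1952 x 0.4767 z 0.0595 0.0934
wrist 0.06 1196 x 0.4782 z 0.0736 0.086
wrist 0.07 1055 x 0.4797 z 0.0731 0.0842
wrist 0.08 904 x 0.481 z 0.0734 0.083
wrist 0.09 713 x 0.4824 z 0.0732 0.0815
side 0.03 18 x 0.4739 z 0.0915 0.0958
side 0.04 12 x 0.4754 z 0.0905 0.0947
side 0.06 4 x 0.4812 z 0.0839 0.0847
side 0.07 6 x 0.4816 z 0.0804 0.083
scene 0.03 44 x 0.4757 z 0.0611 0.0995
scene 0.04 44 x 0.4762 z 0.0596 0.1021
scene 0.05 48 x 0.4772 z 0.0612 0.1005
scene 0.06 26 x 0.4789 z 0.0707 0.088
scene 0.07 24 x 0.4795 z 0.0706 0.0875
scene 0.08 17 x 0.4826 z 0.0739 0.0834
scene 0.09 16 x 0.4822 z 0.0688 0.0821
```

View pics/hold.png

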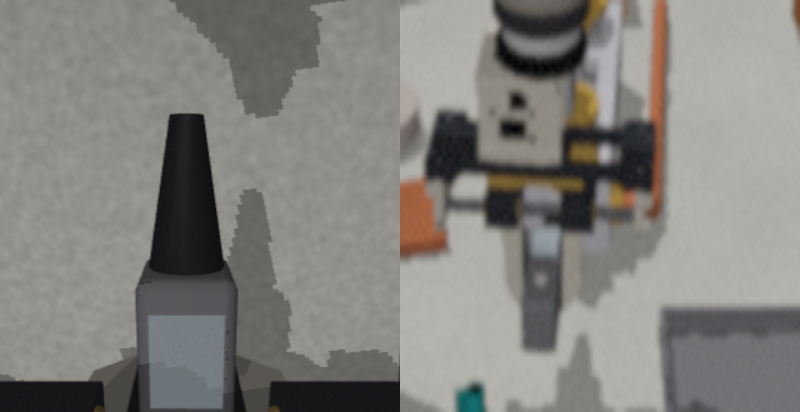

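move_arm([
  [0,0.02,0,0,0,0],
  [0,0.02,0,0,0,0],
  [0,0.02,0,0,0,0],
  [0,0.02,0,0,0,0],
  [0,0.02,0,0,0,0],
  [0,0.02,0,0,0,0],
  [0,0.02,0,0,0,0],
  [0,0.02,0,0,0,0],
  [0,0.02,0,0,0,0],
  [0,0.02,0,0,0,0],
  [0,0.02,0,0,0,0],
  [0,0.02,0,0,0,0],
])

```text
time: 48.95
tool_pos: [0.4751, 0.0023, 0.0639]
tool_rot: [3.142, -0.0, 1.442]
contact_force: [0.2, -0.2, -1.7]
opening: 0.0301
grip_force: 30.0
```

move_arm([
  [0,0,0,0,0,0],
  [0,0,0,0,0,0],
  [0,0,0,0,0,0],
  [0,0,0,0,0,0],
  [0,0,0,0,0,0],
  [0,0,0,0,0,0],
  [0,0,0,0,0,0],
  [0,0,0,0,0,0],
  [0,0,0,0,0,0],
  [0,0,0,0,0,0],
  [0,0,0,0,0,0],
  [0,0,0,0,0,0],
])

```text
time: 50.45
tool_pos: [0.4751, 0.0023, 0.0639]
tool_rot: [3.142, -0.0, 1.442]
contact_force: [0.0, 0.8, -1.7]
opening: 0.0298
grip_force: 30.0
```

move_arm([
  [0,0,0,0,0,0],
  [0,0,0,0,0,0],
  [0,0,0,0,0,0],
  [0,0,0,0,0,0],
  [0,0,0,0,0,0],
  [0,0,0,0,0,0],
  [0,0,0,0,0,0],
  [0,0,0,0,0,0],
  [0,0,0,0,0,0],
  [0,0,0,0,0,0],
  [0,0,0,0,0,0],
  [0,0,0,0,0,0],
])

```text
time: 51.95
tool_pos: [0.4751, 0.0023, 0.0639]
tool_rot: [3.142, 0.0, 1.442]
contact_force: [-0.7, 0.8, -1.8]
opening: 0.0296
grip_force: 30.0
```

```bash
cat > tr.py <<'E'
from h import *
import pickle
for n in('scene0','side0','k_scene','k_side','wrist0'):
    c=pickle.load(open(n+'.pkl','rb')); w=cloud(c)
    reg=(abs(w[...,0]-.645)<.10)&(abs(w[...,1]+.03)<.13)
    fl=reg&(abs(w[...,2]-.005)<.0035); im=c['image'].astype(int).sum(-1)
    m=(reg&(w[...,2]>.002)&(w[...,2]<.026)&(im<330)).astype(np.uint8)
    m=cv2.morphologyEx(m,cv2.MORPH_OPEN,np.ones((3,3),np.uint8)); k,l,st,_=cv2.connectedComponentsWithStats(m)
    j=1+np.argmax(st[1:,4]); Q=w[l==j]; print(n,len(Q),cv2.minAreaRect(Q[:,:2].astype(np.float32)*1000),np.median(Q[:,2]))
c=pickle.load(open('scene0.pkl','rb'))
save('tray.png',cv2.resize(c['image'][230:340,210:370],(800,550),interpolation=2))
E
python3 tr.py
```

```text
scene0 351 ((667.7646484375, -104.52507019042969), (52.48207092285156, 90.80686950683594), 87.22026824951172) 0.008518474423310218
side0 1236 ((644.5588989257812, -40.290863037109375), (192.53765869140625, 139.66287231445312), 88.76908874511719) 0.010469363083663585
k_scene 670 ((643.7882080078125, -103.6042251586914), (71.95758819580078, 140.6311798095703), 88.05979919433594) 0.007612142228481722
k_side 1503 ((646.5933837890625, -38.93524169921875), (190.364013671875, 140.13633728027344), 87.65754699707031) 0.008066512203117715
wrist0 22623 ((646.1716918945312, -35.7144775390625), (184.86569213867188, 140.50192260742188), 87.5751724243164) 0.004346304724022754
```

View pics/tray.png

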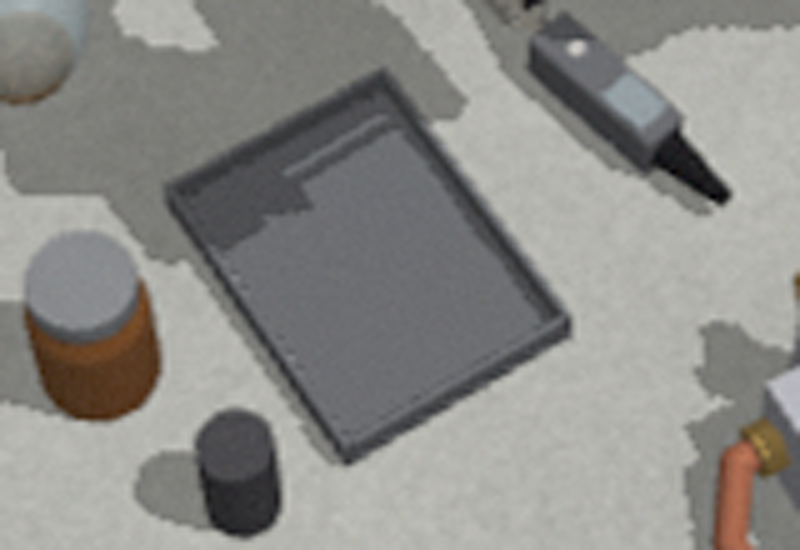

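```bash
python3 - <<'E'
from h import *
import pickle
for n in('scene0','side0','k_side'):
    c=pickle.load(open(n+'.pkl','rb')); w=cloud(c)
    m=(abs(w[...,0]-.79)<.08)&(abs(w[...,1]+.06)<.08)&(w[...,2]>.04)&(w[...,2]<.13)
    Q=w[m]; print(n,len(Q),Q.min(0).round(3),Q.max(0).round(3)); t=Q[Q[:,2]>.092]; print('  top',t.min(0).round(3),t.max(0).round(3))
E
python3 t.py .6447 -.0586 .2 87.6
```

```text
scene0 684 [ 0.761 -0.094  0.04 ] [0.823 0.019 0.108]
  top [ 0.763 -0.094  0.092] [ 0.819 -0.036  0.108]
side0 844 [ 0.759 -0.103  0.04 ] [0.822 0.02  0.103]
  top [ 0.764 -0.1    0.092] [ 0.82  -0.04   0.103]
k_side 832 [ 0.761 -0.105  0.04 ] [0.823 0.02  0.103]
  top [ 0.764 -0.098  0.092] [ 0.821 -0.04   0.103]
row [-0.386  1.761 -1.361] [ 0.      0.     -0.0278]
```

move_arm([
  [0,0,-0.3,0,0,0],
  [0,0,-0.7,0,0,0],
  [0,0,-1,0,0,0],
  [0,0,-1,0,0,0],
])

```text
time: 52.45
tool_pos: [0.4764, 0.0021, 0.1658]
tool_rot: [3.136, 0.0, 1.442]
contact_force: [0.1, 0.5, -1.9]
opening: 0.0298
grip_force: 30.0
```

move_arm([
  [-0.2,0.4,0,0,0,0],
  [-0.386,0.88,0,0,0,0],
  [-0.386,0.88,0,0,0,0],
])

```text
time: 52.82
tool_pos: [0.5589, -0.0489, 0.1614]
tool_rot: [-3.14, 0.0, 1.44]
contact_force: [-1.0, 0.6, -3.0]
opening: 0.0298
grip_force: 30.0
```

move_arm([
  [0,0.4,0,0,0,0],
  [0,0.881,0,0,0,-0.0278],
  [0,0.881,0,0,0,-0.0278],
  [0,0.881,0,0,0,-0.0278],
  [0,0.881,0,0,0,-0.0278],
  [0,0.881,0,0,0,-0.0278],
  [0,0.881,0,0,0,-0.0278],
])

```text
time: 53.7
tool_pos: [0.6445, -0.0586, 0.1644]
tool_rot: [3.141, 0.0, 1.529]
contact_force: [-0.3, 0.5, -2.8]
opening: 0.0299
grip_force: 30.0
```

```bash
python3 s.py; python3 t.py .6447 -.0586 .0135 87.6
```

```text
53.7 [ 0.6445 -0.0586  0.1644] [1.7997e+02 1.0000e-02 8.7600e+01] [-0.209  0.615  1.247  0.     1.278 -0.167] F [-0.3  0.5 -2.8] op 0.0299 29.999536871910095
row [0.000e+00 1.000e-03 1.509e+00] [0.0002 0.     0.    ]
```

move_arm([
  [0,0,0.3,0,0,0],
  [0,0,0.6,0,0,0],
  [0,0,0.9,0,0,0],
  [0,0,1,0,0,0],
  [0,0,1,0,0,0],
  [0,0,1,0,0,0],
])

```text
time: 54.45
tool_pos: [0.6457, -0.0588, 0.0655]
tool_rot: [3.139, 0.0, 1.529]
contact_force: [-0.0, 0.2, -1.6]
opening: 0.0298
grip_force: 30.0
```

move_arm([
  [0,0,0.15,0,0,0],
  [0,0,0.3,0,0,0],
  [0,0,0.4,0,0,0],
  [0,0,0.47,0,0,0],
  [0,0,0.51,0,0,0],
  [0,0,0.51,0,0,0],
  [0,0,0.51,0,0,0],
  [0,0,0.51,0,0,0],
])

```text
time: 55.45
tool_pos: [0.6449, -0.0587, 0.0133]
tool_rot: [3.141, 0.0, 1.529]
contact_force: [-0.4, -0.0, -1.0]
opening: 0.0298
grip_force: 30.0
```

move_arm([
  [0,0,0.01,0,0,0],
  [0,0,0.01,0,0,0],
  [0,0,0.01,0,0,0],
])

```text
time: 55.82
tool_pos: [0.6449, -0.0587, 0.0122]
tool_rot: [3.141, 0.0, 1.529]
contact_force: [-0.5, -0.2, 0.7]
opening: 0.0298
grip_force: 30.0
```

move_arm([
  [0,0,0,0,0,0],
  [0,0,0,0,0,0],
  [0,0,0,0,0,0],
  [0,0,0,0,0,0],
  [0,0,0,0,0,0],
], fingers=0.1)

```text
time: 56.45
tool_pos: [0.6447, -0.0586, 0.0119]
tool_rot: [3.141, 0.0, 1.529]
contact_force: [0.3, -0.7, -0.6]
opening: 0.0506
grip_force: 0.0
```

move_arm([
  [0,0,-0.2,0,0,0],
  [0,0,-0.6,0,0,0],
  [0,0,-1,0,0,0],
  [0,0,-1,0,0,0],
])

```text
time: 56.95
tool_pos: [0.6469, -0.0591, 0.1159]
tool_rot: [3.134, 0.001, 1.529]
contact_force: [0.1, -0.2, -0.0]
opening: 0.0507
grip_force: 0.0
```

move_arm([
  [0,-0.3,-0.5,0,0,0],
  [0,-0.9,-1,0,0,0],
  [0,-0.9,-1,0,0,0],
  [0,-0.9,-1,0,0,0],
  [0,-0.9,-1,0,0,0],
  [0,-0.9,-1,0,0,0],
])

```text
time: 57.7
tool_pos: [0.555, -0.0549, 0.2102]
tool_rot: [-3.139, -0.001, 1.529]
contact_force: [-0.1, -0.2, -0.6]
opening: 0.0506
grip_force: 0.0
```

```bash
python3 s.py; python3 k.py
python3 - <<'E'
from h import *
c=cam('scene'); save('final.png',c['image'])
w=cloud(c); m=(abs(w[...,0]-.646)<.06)&(abs(w[...,1]+.036)<.085)&(w[...,2]>.03)&(w[...,2]<.06); print(m.sum(),np.percentile(w[m][:,2],[50,95]),cv2.minAreaRect(w[m][:,:2].astype(np.float32)*1000))
E
```

```text
57.7 [ 0.555  -0.0549  0.2102] [-1.7986e+02 -3.0000e-02  8.7610e+01] [-0.236  0.416  1.457  0.     1.271 -0.194] F [-0.1 -0.2 -0.6] op 0.0506 0.0
scene s0 bar ((500.4649353027344, 215.5090789794922), (53.005611419677734, 21.703811645507812), 82.21221923828125) z 0.1308 noz z 0.1524 flange z 0.0923
scene s2 bar ((523.7753295898438, 394.11663818359375), (50.70104217529297, 19.92251968383789), 81.8509292602539) z 0.131 noz z 0.1535 flange z 0.0926
side s0 bar ((501.6502380371094, 212.431884765625), (54.456153869628906, 16.793577194213867), 81.74684143066406) z 0.1308 noz z 0.1482 flange z 0.0918
438 [0.04022222 0.04592341] ((643.369873046875, -45.160430908203125), (147.1053466796875, 32.10800552368164), 86.85464477539062)
```

View pics/final.png

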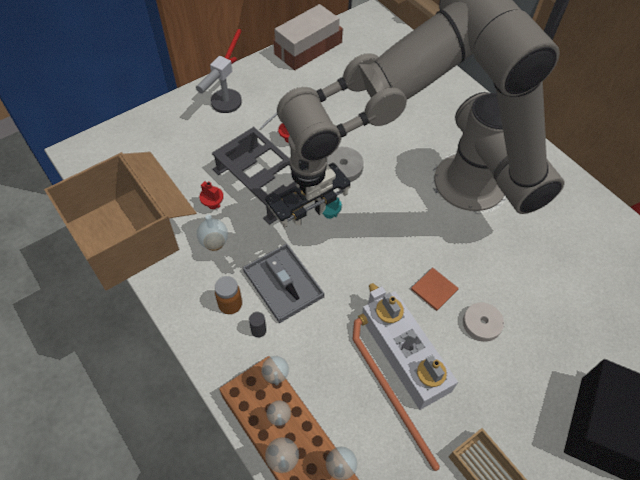

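Both heads are home at about (390,308) and (432,372), the probe lies flat in the tray at (285,283), the rack is empty and everything else stands where it did.

```bash
python3 -c "
from cell import robot
print(robot.hand_in())"
```

```text
the job is handed in; nothing more can be done
None
```

The job is handed in: both burner heads (only two were present) are locked home in sockets 0 and 2, the probe was held about 35 mm from the bleed port for over three seconds, and it now lies flat in its tray.

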